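Wind a tub's lid home with the bench lid press

TASK

Take the loose crank off its parking post, fit it fully down onto the square shaft end on top of the lid press, feeling for the flats rather than forcing it, and wind it clockwise (seen from above) by its turning knob until the tub's lid is fully home and the press bears firmly on it. Do not crush the paper tub by overtightening, leave the tub in its nest and the crank on the shaft, do not disturb the two loose cartons, and let go.

Things in the scene. Friction and masses are not known exactly. Their poses are not given: they have to be found in the camera images.
- press: Fixed grey-green cast bench press with a C frame, base 215 x 150 mm, column at its back (+x), 204 mm high. Origin on the table under the vertical shaft axis; z up. The shaft turns in place; turning it clockwise (seen from above) drives the pressing foot down, 20 mm a turn. The shaft's own friction is about 0.16 N m (2.5 N at the crank's knob).
- press_shoulder (a point): Point on the shaft's axis at the shoulder on which the fitted crank's hub rests, 218 mm above the table; axes of the press, not of the square. Nothing of the press but the square end stands higher than the shoulder.
- square_top (a point): Top of the shaft's bright steel square end, 17 mm above the shoulder, on the axis; axes of the press, not of the square. The square is 14 mm across flats, its upper 4 mm tapered to 9 mm. It may stand at any angle about the axis: look or feel for it; the socket drops on only when flat to flat within about 5 degrees. Never force the crank (over 40 N) while it sits on the square's end.
- press_foot: Round pressing foot, 58 mm diameter, rubber underneath; origin at the centre of its underside. The ram carries it on springs (12 N per mm, 11 mm travel), so it yields once the lid is home. 25 to 120 N on the lid is right; over 120 N crushes the tub. The shaft's friction holds the press where it is left; a load over about 50 N relaxes to that.
- foot_centre (a point): Centre of the pressing foot, 7 mm above its underside. The force along the circle at the knob, 65 mm from the axis, while it moves: about 2.5 N running free, 3.5 N while the lid slides down (22 N), 6 N with 70 N on the lid, 8.3 N with 120 N. With the hand stopped, friction carries part of it: 0 to 1 N while the lid slides, 2 to 3 N with 60 N on the lid, 4.5 to 5.5 N with 120 N, give or take 1 N.
- tub: White printed paper tub (64 mm diameter, 57 mm high when closed), filled, 0.4 kg, standing loose in the press's round nest, 20 mm above the table; origin at the centre of its underside.
- tub_lid (a joint): How far the tub's push-on lid stands above its home position, in m; 0 is fully home. At the start 5 to 9 mm. It is a tight fit: pushing it down takes about 22 N.
- crank: The loose crank, 0.35 kg: dark steel hub 32 mm (x) by 26 mm (y), 47 mm high, light flat arm, upright black knob. Origin at the centre of the hub's underside; +x along the arm to the knob. A square socket opens downward, 15.6 mm wide, 21 mm deep, flats parallel to x and y. The arm, 17 mm wide, leaves the hub 15 to 24 mm above its underside: take the hub by its faces at +y and -y.
- crank_hub (a point): Centre of the crank's hub, 23.5 mm above its underside; axes of the crank. At the start the underside rests 30 mm above the table on a parking post, the socket over a round pin 12 mm thick and 15 mm high.
- crank_knob (a point): Middle of the crank's upright knob, which spins freely on its pin: 22 mm diameter, 40 mm high, 65 mm from the hub's axis, its middle 45.5 mm above the hub's underside; axes of the crank.
- orange_carton: Closed orange printed carton standing loose on the table, 71 x 86 x 96 mm; origin at the centre of its underside.
- blue_carton: Closed blue printed carton standing loose on the table, 61 x 73 x 88 mm; origin at the centre of its underside.
Things that resemble listed ones, but are neither listed nor needed, are in the scene too. Of the things like the crank, leave any that is red; of the rest the larger one is meant.

How it is judged (in metres and radians):
On the way, in this order (a step that is already met when the one before it is completed fails the run):
1. the crank sits fully down on the shaft's square (z of crank in the frame of press_shoulder between -0.003 and 0.0025 m and horizontal distance between crank and press_shoulder below 0.003 m and angle between crank's own z axis and vertical below 0.1 rad), for 0.2 s.
2. the crank, on the square, winds the foot down onto the lid (contact force between press_foot and tub above 3 N and horizontal distance between crank and press_shoulder below 0.006 m), for 0.05 s.
At the end, for the whole second after the job is handed in: The tub's lid is home (within 1 mm), the pressing foot bears on it with 25 to 120 N, the crank is at rest on the shaft's square (hub within 5 mm of its shoulder and 4 mm of its axis) and the tub stands upright in the nest (value of joint tub_lid below 0.001 m and contact force between press_foot and tub between 25 and 120 N and z of crank in the frame of press_shoulder between -0.003 and 0.005 m and horizontal distance between crank and press_shoulder below 0.004 m and horizontal distance between tub and press below 0.006 m and angle between tub's own z axis and vertical below 0.05 rad and linear speed of crank below 0.02 m/s); the robot touches nothing.
It fails at once if the tub is squeezed with more than 120 N (contact force between press_foot and tub above 120 N).
It fails at once if the crank is forced (more than 40 N) while it still sits on top of the square's end (contact force between crank and press above 40 N and z of crank in the frame of press_shoulder above 0.01 m).
It fails at once if the orange carton is displaced by more than 30 mm or tipped (distance of orange_carton from where it was at the start of the episode above 0.03 m or angle between orange_carton's own z axis and vertical above 0.3 rad).
It fails at once if the blue carton is displaced by more than 30 mm or tipped (distance of blue_carton from where it was at the start of the episode above 0.03 m or angle between blue_carton's own z axis and vertical above 0.3 rad).
It also fails if it takes over 67 s, if anything falls off the work surface, if the arm or the gripper's body presses on something with over 40 N, if the wrist force passes 120 N, or if a joint passes its speed limit or range.

ROBOT

A 6-joint arm with a two-finger parallel gripper is mounted at the origin on a cart in front of the work surface, level with it; the furniture and walls round the work are solid. World frame = base frame: x ahead of the robot, y to its left, z up, the work surface at z = 0. Lengths are in mm, angles in rad, forces in N, time in s.
With the tool pointing down it reaches from about 300 to 775 mm from the base axis. Payload 14.6 kg.
Tool frame: the origin (TCP) lies at the very end of the fingers, on their centre line; the grasp point (between the pads) lies 19 mm behind it; z points along the fingers, y is the direction in which the jaws open and shut (so a half turn about z gives the same grasp; the last joint's range is limited). The gripper opens to 94 mm and grips with 3 to 60 N. Pads are 16 mm wide; open, the fingers measure 119 mm over their backs; the gripper's body (75 mm by 177 mm) begins 78 mm behind the grasp point.
Start: joints at [-1.285, 0.3, 1.521, -0, 1.321, -0.067], TCP at [190.032, -516.117, 172.846] pointing down, gripper open.
Joint ranges: [-3.03, 3.03], [-0.79, 2.21], [0.23, 2.52], [-1.04, 4.18], [0, 3.07], [-2.55, 2.55]. Speed limits (rad/s): [2.22, 2.22, 2.57, 3.14, 3.14, 3.14].

INTERFACE

Orientations are given as [roll, pitch, yaw] about the fixed x, y, z axes, in that order (R = Rz(yaw) Ry(pitch) Rx(roll)).
In Python, from cell import manip gives the robot as it stands.
- The arm moves only by the shell command python3 -m inch 'ROWS' [FORCE]. ROWS is a JSON object of lists of equal length, an entry for each row: "grip": the opening, from -1 (shut) to 1 (fully open), so that 0 is half open; "travel": the shift along the world's x, y, z in cm, a list of three; "turn": the turn, a rotation vector about the world's x, y, z in degrees, a list of three. A call has 1 to 10 rows; each row is the pose to reach, as a shift and turn from the pose measured when the call began; what a row does not reach only later rows make up. A row lasts 1/8 s, in which the tool goes at most 62.5 mm and 10.7 degrees, less where a joint would pass 70% of its speed; a pose out of reach is approached as far as the arm can. A call with a gripper value outside its range is refused whole. The fingers move at their own pace and stop on an object; FORCE is the grip in N (left out, the last holds). Time passes only in rows, so rows that repeat a pose let the fingers close. It gives the time, the measured TCP pose, the force and the opening at its end, in the units of the state.
- manip.read_state(): the state, without advancing time (a new reading comes with each control period).
- manip.camera(name): name is "scene" or "top" or "wrist"; returns (picture, depth): 420x560x3 uint8, red, green, blue; 420x560 float32, mm along the optical axis (not along the pixel's ray), 0 where there is no reading.
- manip.calibration(name): a dict with "fx", "fy", "cx", "cy" (pixels), "world_from_camera" (4x4, takes a point from camera to world coordinates). Camera axes: x right, y up, looking along -z (the intrinsics and any distortion apply to the point x, -y, -z); pixel columns grow to the right and rows downward; lengths in mm; the calibration is good to about 2 mm. The wrist camera is an equidistant fisheye: a pixel r from the principal point sees the ray r / f radians off the axis. A picture is of the moment at which its call begins: read the wrist's pose just before it. calibration takes no time and is no camera call; for the wrist camera it gives the pose at the moment of the call.
- manip.sign_off(): hands the job in, once; it reports no verdict.
Trained networks look in the newest picture that a camera, given by its name, has taken for a name from the list of things; names that differ only in an ending like _2 or _b are one class to them, and where a whole thing is asked for, a point or a joint stands for the part that bears it (a point fixed in the world has none). Each returns a list of dicts, best first, with "p" (0 to 1); they miss things now and then, are a little off and sometimes report something else, mostly with a low value. They report only what shows in the picture. A call takes as long as a camera call. They do not tell look-alikes from the thing itself.
- manip.look_for(camera, label): "bbox" ([left, top, right, bottom] in pixels, round what is visible of it).
The state is a dict: "clock": time; "joints": joint angles; "qd": joint speeds; "effort": joint torques, N m; "eef_pos": TCP position; "eef_rot": TCP orientation; "wrist_force": force on the tool from outside, world axes, zero at the start; "moment": the same for the moment, N m; "finger_gap": finger opening in mm.
Only numpy, scipy, OpenCV 4.12 (cv2) and the standard library are available. Lean on these libraries where they do the work, as an engineer would, in place of code of your own. Each camera call takes 0.05 s, during which the arm holds its last target.

## Working session

There is one attempt and no reset: what is moved stays moved. The work goes in short steps, Python scripts to look and compute and a shell command to move; the robot and the scene stay as the last step left them, time stands still between calls to the robot, and variables do not carry over. Pictures are saved under pics/ and viewed, and the job is handed in when it is done.

```bash
ls -la; mkdir -p pics
cat > h.py <<'E'
import sys; sys.path.insert(0,'.')
import numpy as np, cv2, json
from cell import manip
def save(n,p,): cv2.imwrite('pics/'+n+'.png',cv2.cvtColor(p,cv2.COLOR_RGB2BGR))
E
python3 - <<'E'
from h import *
print(manip.read_state())
for c in ('scene','top','wrist'):
    k=manip.calibration(c); p,d=manip.camera(c); save(c+'0',p); np.save('pics/'+c+'0d.npy',d)
    print(c,k)
    for l in ['press','crank','crank_knob','orange_carton','blue_carton','tub','square_top']:
        try:
            for r in manip.look_for(c,l)[:4]: print(l,np.round(r['bbox']),round(r['p'],2))
        except Exception as e: print(l,e)
E
```

```text
total 12
drwxr-xr-x  3 agent agent 4096 Dec  7 14:03 .
drwxr-xr-x 23 root  root  4096 Dec  7 14:03 ..
drwxr-xr-x  2 agent agent 4096 Dec  7 14:03 pics
{'clock': 0.0, 'joints': array([-1.28459857e+00,  3.00471939e-01,  1.52158246e+00, -5.92006153e-06,
        1.32064755e+00, -6.66222383e-02]), 'qd': array([-4.69110209e-04, -1.10513963e-04, -1.82891702e-03,  8.33160826e-04,
       -1.78472337e-04, -4.20893486e-05]), 'effort': array([ 2.66431867e-03, -5.31801867e+01, -3.52738202e+01,  7.09397555e-02,
        2.43992714e-02, -8.99324527e-05]), 'eef_pos': array([ 189.95327669, -515.85216303,  172.28529188]), 'eef_rot': array([-3.14048544e+00, -6.81273698e-05,  3.52821424e-01]), 'wrist_force': array([ 0.2134165 , -0.46153837, -0.86595541]), 'moment': array([ 0.05497796, -0.01450646,  0.04075337]), 'finger_gap': 94.56205756824177}
scene {'fx': 433.53620675149944, 'fy': 433.53620675149944, 'cx': 275.5018664703981, 'cy': 209.4705991730083, 'world_from_camera': array([[-7.44875043e-01,  4.44625406e-01, -4.97462982e-01,
         1.94977576e+01],
       [-6.67182199e-01, -5.02395835e-01,  5.4996
[... 1393 characters left out ...]
5
crank_knob [127. 259. 165. 292.] 0.26
orange_carton [123. 186. 173. 225.] 0.92
orange_carton [364. 242. 385. 282.] 0.53
blue_carton [125. 260. 169. 294.] 0.8
tub [256. 256. 271. 263.] 0.6
square_top [219. 186. 299. 293.] 0.79
wrist {'fx': 325.19226210127806, 'fy': 325.19226210127806, 'cx': 274.91452158664987, 'cy': 205.7974698927301, 'world_from_camera': array([[ 3.46271151e-01,  9.05046636e-01,  2.46955213e-01,
         2.62193247e+02],
       [-9.38134304e-01,  3.33899818e-01,  9.17329824e-02,
        -4.89648050e+02],
       [ 5.64326569e-04, -2.63441642e-01,  9.64675170e-01,
         3.83505417e+02],
       [ 0.00000000e+00,  0.00000000e+00,  0.00000000e+00,
         1.00000000e+00]])}
```

View pics/scene0.png

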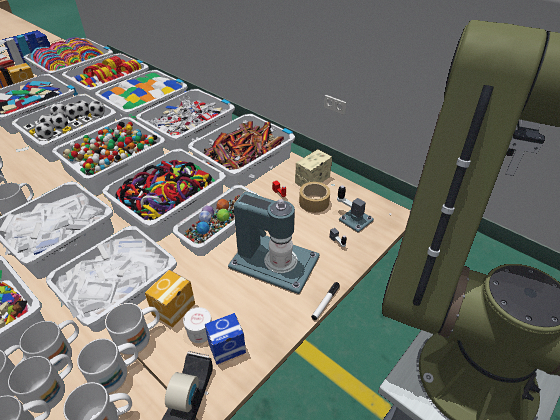

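View pics/top0.png

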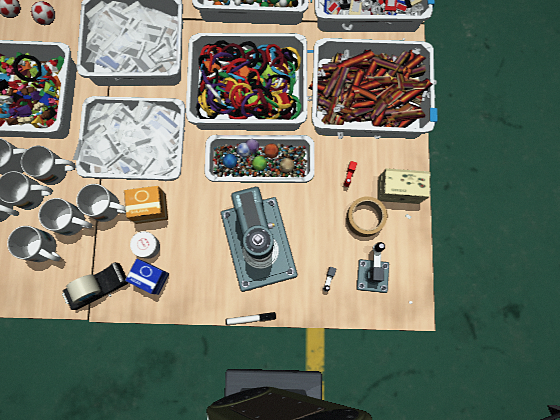

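Run:
```python
import cv2
t=cv2.imread('pics/top0.png'); s=cv2.imread('pics/scene0.png')
a=cv2.resize(t[150:300,300:400],None,fx=4,fy=4,interpolation=cv2.INTER_CUBIC)
b=cv2.resize(s[160:310,220:380],None,fx=2.5,fy=4*1.0,interpolation=cv2.INTER_CUBIC)
cv2.imwrite('pics/crop0.png',cv2.hconcat([a,b[:600]]))
c=cv2.resize(t[180:300,215:305],None,fx=5,fy=5,interpolation=cv2.INTER_CUBIC);cv2.imwrite('pics/crop1.png',c)
```

```text
(no output)
```

View pics/crop0.png

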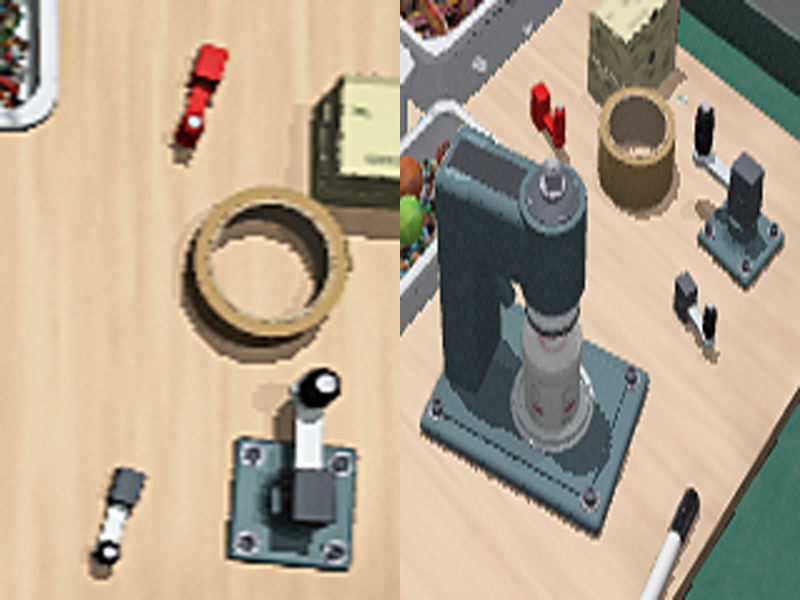

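View pics/crop1.png

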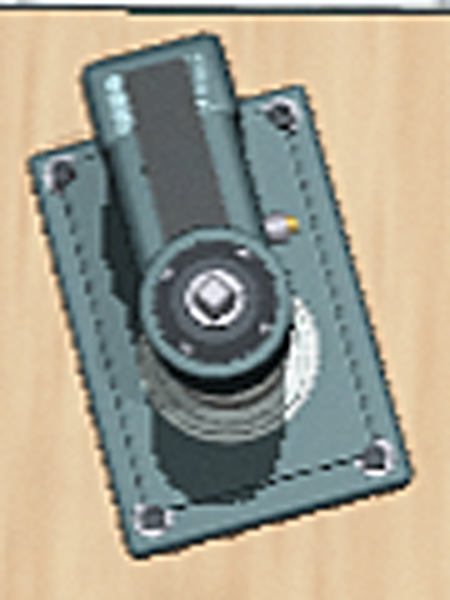

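```bash
cat >> h.py <<'E'
def ray(k,u,v,fish=False):
    a=(u-k['cx'])/k['fx']; b=(v-k['cy'])/k['fy']
    if fish:
        r=np.hypot(a,b); s=np.sin(r)/r if r>1e-9 else 1; d=np.array([a*s,-b*s,-np.cos(r)])
    else: d=np.array([a,-b,-1.])
    T=k['world_from_camera']; return T[:3,3],T[:3,:3]@d
def atz(k,u,v,z,fish=False):
    o,d=ray(k,u,v,fish); return o+d*(z-o[2])/d[2]
def dep(k,u,v,D):
    o,d=ray(k,u,v); return o+d*D
def proj(k,P,fish=False):
    T=k['world_from_camera']; c=T[:3,:3].T@(np.asarray(P)-T[:3,3]); x,y,z=c[0],-c[1],-c[2]
    if fish:
        r=np.hypot(x,y); t=np.arctan2(r,z); return k['cx']+k['fx']*t*x/r,k['cy']+k['fy']*t*y/r
    return k['cx']+k['fx']*x/z,k['cy']+k['fy']*y/z
def tri(*rays):
    A=np.zeros((3,3));b=np.zeros(3)
    for o,d in rays:
        d=d/np.linalg.norm(d);M=np.eye(3)-np.outer(d,d);A+=M;b+=M@o
    X=np.linalg.solve(A,b); return X,[np.linalg.norm((np.eye(3)-np.outer(d/np.linalg.norm(d),d/np.linalg.norm(d)))@(X-o)) for o,d in rays]
E
python3 - <<'E'
from h import *
k=manip.calibration('top');D=np.load('pics/top0d.npy')
for n,u,v,z in [('hub',378.3,273.7,77),('knob',379.8,246.5,95.5),('sq',257.6,239.4,235)]:
    print(n,atz(k,u,v,z).round(1),dep(k,u,v,D[int(round(v)),int(round(u))]).round(1))
ks=manip.calibration('scene')
# scene: crop0 right scale 2.5,4
for n,u,v in [('hub',220+(745-400)/2.5,160+165/4),('knob',220+(706-400)/2.5,160+108/4),('sq',220+(553-400)/2.5,160+170/4)]:
    t={'hub':(378.3,273.7),'knob':(379.8,246.5),'sq':(257.6,239.4)}[n]
    print(n,(u,v),tri(ray(ks,u,v),ray(k,*t)))
E
```

```text
hub [ 483.7 -245.    77. ] [ 483.4 -244.3   80.4]
knob [ 546.9 -245.7   95.5] [ 545.8 -243.9  104.1]
sq [537.7  40.5 235. ] [537.9  40.5 234. ]
hub (358.0, 201.25) (array([ 484.79471378, -243.98166922,   78.33552473]), [np.float64(1.4022167331794997), np.float64(1.402216733179602)])
knob (342.4, 187.0) (array([ 546.22092956, -245.13227151,   98.96512565]), [np.float64(0.267875136870102), np.float64(0.2678751368700798)])
sq (281.2, 202.5) (array([538.78147156,  40.85258725, 229.0854149 ]), [np.float64(0.2951572287924553), np.float64(0.295157228792309)])
```

View pics/wrist0.png

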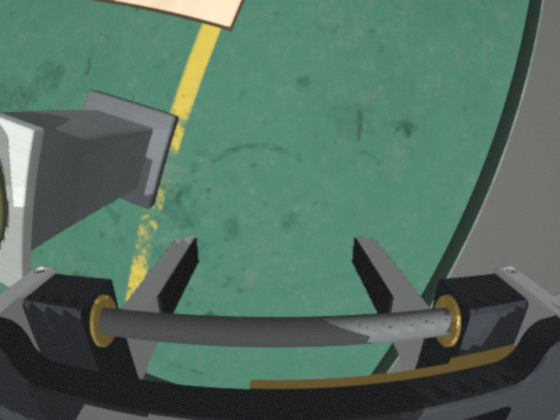

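Candidates in the top view: the red crank (350,172), the small dark crank (328,280) and the large dark crank on its post (378,258). I choose the one on the post: it isn't red and it is the larger. The square end is at (258,239). The wrist camera comes in next for a close crop.

```bash
python3 -m inch '{"grip":[1,1,1,1,1,1,1,1,1,1],"travel":[[3,3,1],[6,7,2],[9,10,3],[13,14,3],[16,18,3],[20,22,3],[23,25,3],[25,27,3],[25,27,3],[25,27,3]],"turn":[[0,0,-2],[0,0,-5],[0,0,-8],[0,0,-11],[0,0,-14],[0,0,-17],[0,0,-20],[0,0,-21],[0,0,-21],[0,0,-21]]}'
python3 - <<'E'
from h import *
s=manip.read_state();k=manip.calibration('wrist');p,d=manip.camera('wrist');save('w1',p);np.save('pics/w1.npy',k['world_from_camera'])
print(s['eef_pos'],s['eef_rot'],s['joints'].round(2),k)
for n,P in [('hub',(484,-245,77)),('knob',(546.5,-245.5,95.5))]: print(n,proj(k,P,True))
for l in ('crank','crank_knob'): print([(np.round(r['bbox']),round(r['p'],2)) for r in manip.look_for('wrist',l)])
E
```

```text
clock: 2.45
eef_pos: [439.6, -246.5, 202.8]
eef_rot: [3.142, 0.0, -0.014]
wrist_force: [-0.8, -0.2, 0.2]
finger_gap: 94.0
[ 439.60821488 -246.54963015  202.79930493] [ 3.14153699e+00  2.06375295e-04 -1.35582698e-02] [-0.58  0.17  1.61 -0.    1.36  1.  ] {'fx': 325.19226210127806, 'fy': 325.19226210127806, 'cx': 274.91452158664987, 'cy': 205.7974698927301, 'world_from_camera': array([[-1.27435420e-02,  9.64613772e-01,  2.63358828e-01,
         5.16511722e+02],
       [-9.99918405e-01, -1.25269911e-02, -2.50150733e-03,
        -2.47481832e+02],
       [ 8.86105274e-04, -2.63369217e-01,  9.64694703e-01,
         4.13456850e+02],
       [ 0.00000000e+00,  0.00000000e+00,  0.00000000e+00,
         1.00000000e+00]])}
hub (np.float64(272.6278975974149), np.float64(150.48426330588262))
knob (np.float64(272.1614924851485), np.float64(88.57980612107183))
[(array([261.,  78., 288., 165.]), 0.88), (array([172., 133., 201., 184.]), 0.78)]
[(array([170., 133., 198., 187.]), 0.85), (array([260.,  76., 286., 167.]), 0.64)]
```

View pics/w1.png

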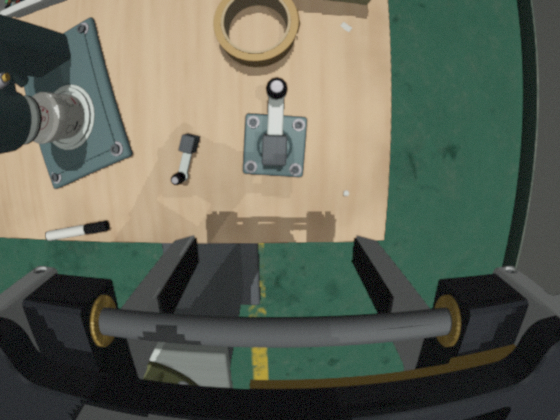

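Run:
```python
import cv2
t=cv2.imread('pics/w1.png')
cv2.imwrite('pics/w1c.png',cv2.resize(t[70:180,235:315],None,fx=7,fy=5.45,interpolation=cv2.INTER_CUBIC))
```

```text
(no output)
```

View pics/w1c.png

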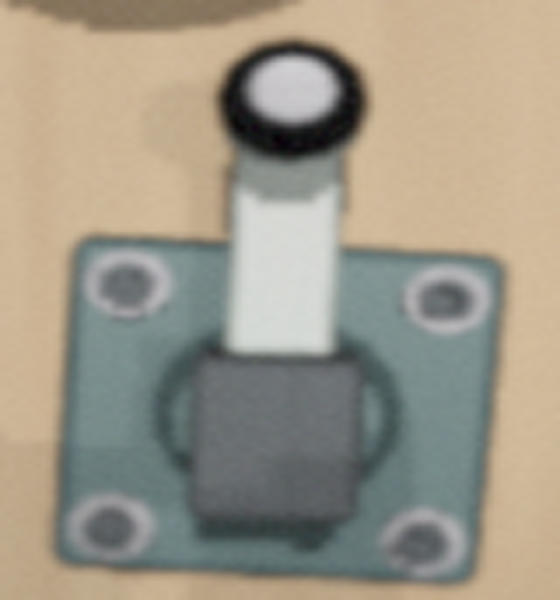

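Run:
```python
from h import *
k=manip.calibration('wrist');kt=manip.calibration('top');ks=manip.calibration('scene')
print(tri(ray(k,274.6,150.2,True),ray(kt,378.3,273.7),ray(ks,358,201.25)))
print(tri(ray(k,276.9,86.1,True),ray(kt,379.8,246.5),ray(ks,342.4,187)))
for z in(77,): print(atz(k,274.6,150.2,z,True),atz(k,276.9,86.1,95.5,True))
f=lambda x,y,z:atz(k,235+x/7,70+y/5.45,z,True).round(1)
for c in [(200,355),(362,355),(355,520),(190,520)]: print(f(*c,77))
for c in [(234,190),(338,190),(228,350),(332,350)]: print(f(*c,54))
```

```text
(array([ 484.91113052, -245.78707471,   76.58280326]), [np.float64(1.7678496276329274), np.float64(1.3920971078882791), np.float64(2.154297802962112)])
(array([ 548.00193334, -248.42768276,   95.08042847]), [np.float64(2.232512188910369), np.float64(2.7493168550109597), np.float64(0.6988591174152362)])
[ 484.16658188 -247.37359596   77.        ] [ 548.79925968 -250.4951214    95.5       ]
[ 500.  -236.3   77. ]
[ 499.7 -260.1   77. ]
[ 468.  -258.7   77. ]
[ 468.4 -234.2   77. ]
[ 532.3 -241.3   54. ]
[ 532.1 -257.5   54. ]
[ 499.8 -239.9   54. ]
[ 499.6 -256.2   54. ]
```

The crop confirms it: dark steel hub at (274.6,150), light arm and black knob at (277,86), on the parking post. Its measured heights of 77 and 95 mm agree with the text. Next I go over the hub and grasp it.

```bash
python3 -m inch '{"grip":[1,1,1,1,1,1,1,1,1,1],"travel":[[2,0,0],[4,0,-2],[4.45,-0.05,-4],[4.45,-0.05,-7],[4.45,-0.05,-10],[4.45,-0.05,-12.5],[4.45,-0.05,-14.5],[4.45,-0.05,-15.7],[4.45,-0.05,-16],[4.45,-0.05,-16]],"turn":[[0,0,-1],[0,0,-1.8],[0,0,-1.8],[0,0,-1.8],[0,0,-1.8],[0,0,-1.8],[0,0,-1.8],[0,0,-1.8],[0,0,-1.8],[0,0,-1.8]]}'
python3 - <<'E'
from h import *
p,d=manip.camera('wrist');save('w2',p);s=manip.read_state();print(s['eef_pos'],s['eef_rot'],s['wrist_force'])
k=manip.calibration('wrist');print(proj(k,(484.3,-247,77),True),proj(k,(548.8,-250.3,95.5),True))
E
```

```text
clock: 3.85
eef_pos: [484.2, -247.6, 43.4]
eef_rot: [3.141, -0.001, -0.046]
wrist_force: [0.3, -0.2, -0.2]
finger_gap: 94.1
[ 484.288313   -247.60233709   43.5968002 ] [ 3.14100652e+00 -9.27546904e-04 -4.62844568e-02] [-0.14489206 -0.21091221  0.11181725]
(np.float64(273.76403624809967), np.float64(252.21917578307247)) (np.float64(274.3127046929999), np.float64(144.20958478218574))
```

View pics/w2.png

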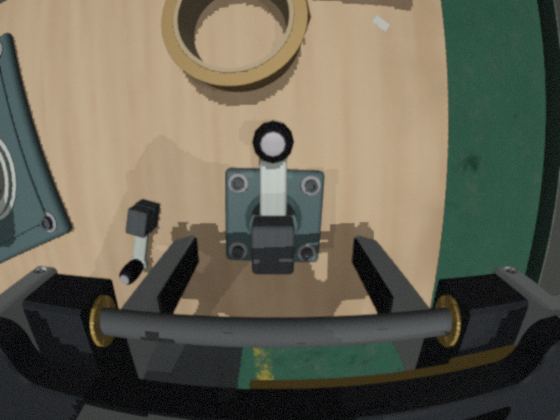

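Knob at (273,141), hub between the jaws, aligned with the arm. Closing.

```bash
python3 -m inch '{"grip":[-1,-1,-1,-1,-1,-1,-1,-1],"travel":[[0,0,0],[0,0,0],[0,0,0],[0,0,0],[0,0,0],[0,0,0],[0,0,0],[0,0,0]],"turn":[[0,0,0],[0,0,0],[0,0,0],[0,0,0],[0,0,0],[0,0,0],[0,0,0],[0,0,0]]}' 40
```

```text
clock: 4.9
eef_pos: [485.0, -248.2, 44.7]
eef_rot: [3.14, -0.003, -0.046]
wrist_force: [-3.4, -0.1, 28.9]
finger_gap: 17.7
```

Run:
```python
from h import *
p,d=manip.camera('wrist');save('w3',p);s=manip.read_state();print(s['eef_pos'],s['eef_rot'],s['wrist_force'],s['finger_gap'])
p,d=manip.camera('scene');save('s3',cv2.resize(p[160:280,280:400],None,fx=5,fy=5,interpolation=cv2.INTER_CUBIC))
```

```text
[ 485.56340174 -248.63096237   45.66437485] [ 3.13860727 -0.0043665  -0.04620886] [-2.13701586  0.39516762 18.82491082] 13.731454625896768
```

View pics/w3.png

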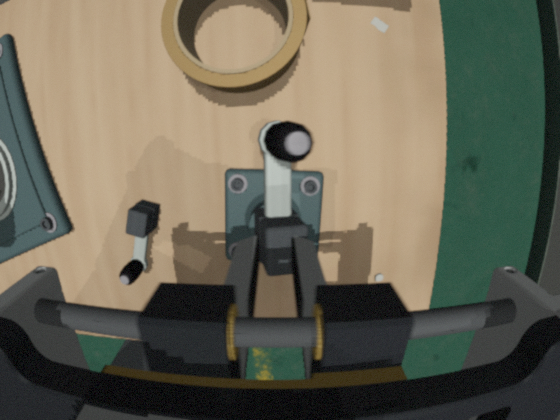

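View pics/s3.png

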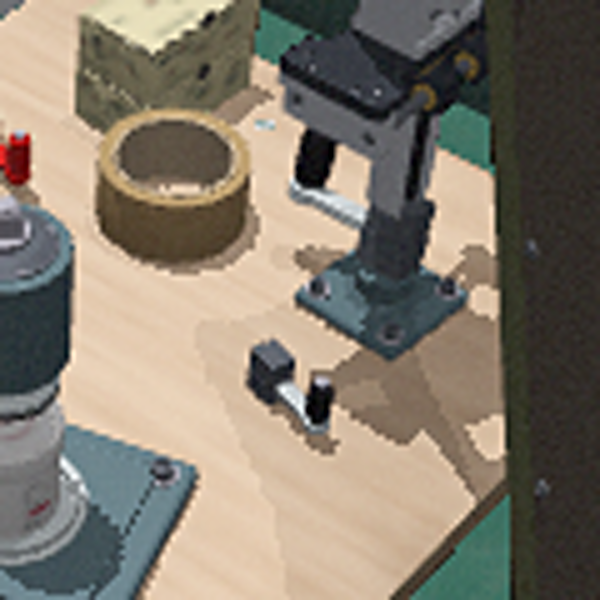

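Run:
```python
import cv2
t=cv2.imread('pics/w3.png')
cv2.imwrite('pics/w3c.png',cv2.resize(t[110:310,200:350],None,fx=4,fy=3,interpolation=cv2.INTER_CUBIC))
t=cv2.imread('pics/w2.png')
cv2.imwrite('pics/w2c.png',cv2.resize(t[110:310,200:350],None,fx=4,fy=3,interpolation=cv2.INTER_CUBIC))
```

```text
(no output)
```

View pics/w3c.png

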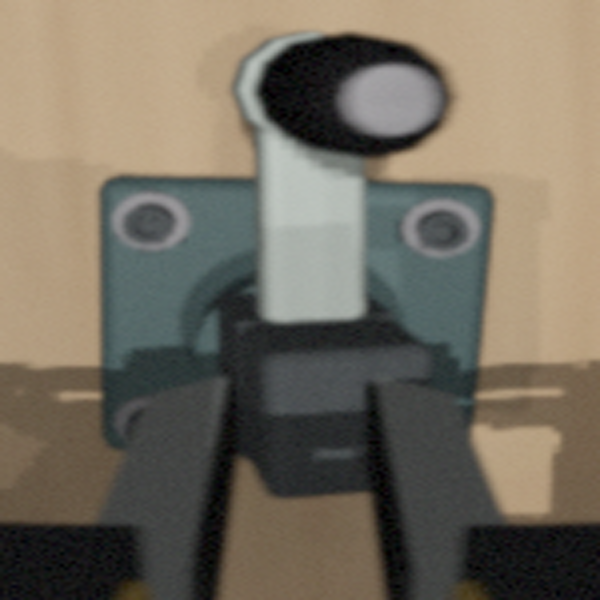

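View pics/w2c.png

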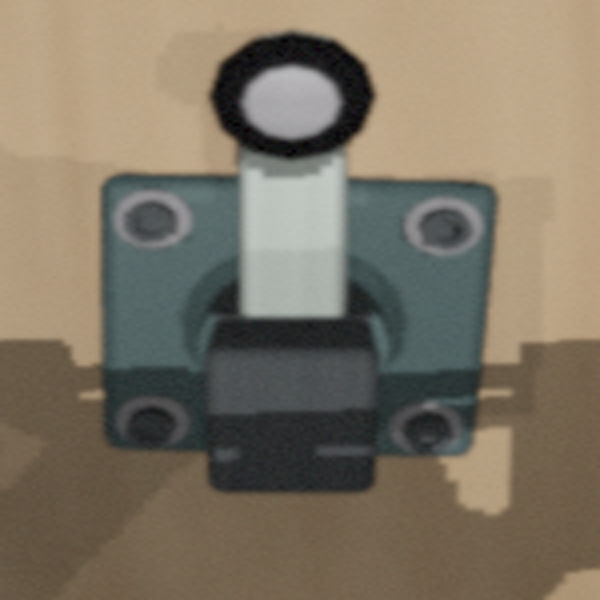

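Run:
```python
from h import *
k=manip.calibration('wrist');s=manip.read_state();T=s['eef_pos']
for g in (7,47):
  for sg in(1,-1):
   for dx in (-8,8):
    for z in (0,19,38): print(g*sg,dx,z,np.round(proj(k,T+np.array([dx,g*sg,z]),True)))
```

```text
7 -8 0 [265. 244.]
7 -8 19 [264. 255.]
7 -8 38 [264. 268.]
7 8 0 [264. 222.]
7 8 19 [263. 232.]
7 8 38 [262. 243.]
-7 -8 0 [285. 243.]
-7 -8 19 [286. 254.]
-7 -8 38 [287. 267.]
-7 8 0 [284. 221.]
-7 8 19 [285. 231.]
-7 8 38 [287. 242.]
47 -8 0 [209. 246.]
47 -8 19 [204. 257.]
47 -8 38 [197. 270.]
47 8 0 [206. 225.]
47 8 19 [201. 234.]
47 8 38 [194. 245.]
-47 -8 0 [342. 240.]
-47 -8 19 [347. 251.]
-47 -8 38 [354. 263.]
-47 8 0 [342. 219.]
-47 8 19 [348. 228.]
-47 8 38 [355. 238.]
```

Run:
```python
from h import *
p,d=manip.camera('wrist');k=manip.calibration('wrist');save('w4',p);np.save('pics/w4d.npy',d)
def w(u,v):
    o,r=ray(k,u,v,True); z=d[v,u]; T=k['world_from_camera'];
    return (o+r*z/np.dot(r,-T[:3,2])).round(0) if z>0 else None
for u in range(225,330,7):
    print(u,[ (v,None if w(u,v) is None else w(u,v).tolist()) for v in (228,240,250,262)])
print(manip.read_state()['eef_pos'],manip.read_state()['finger_gap'],manip.read_state()['wrist_force'])
```

```text
225 [(228, [478.0, -208.0, 9.0]), (240, [467.0, -207.0, 7.0]), (250, [458.0, -206.0, 6.0]), (262, [443.0, -203.0, -2.0])]
232 [(228, [478.0, -214.0, 9.0]), (240, [468.0, -213.0, 9.0]), (250, None), (262, [443.0, -210.0, -1.0])]
239 [(228, [478.0, -220.0, 9.0]), (240, [467.0, -219.0, 9.0]), (250, [462.0, -219.0, 16.0]), (262, [443.0, -216.0, -1.0])]
246 [(228, [478.0, -225.0, 9.0]), (240, [468.0, -225.0, 10.0]), (250, [496.0, -234.0, 100.0]), (262, [496.0, -235.0, 114.0])]
253 [(228, [484.0, -233.0, 29.0]), (240, [496.0, -237.0, 85.0]), (250, [496.0, -238.0, 100.0]), (262, [496.0, -239.0, 115.0])]
260 [(228, [495.0, -240.0, 62.0]), (240, [496.0, -241.0, 85.0]), (250, [496.0, -241.0, 100.0]), (262, [496.0, -242.0, 115.0])]
267 [(228, [501.0, -245.0, 78.0]), (240, [493.0, -244.0, 78.0]), (250, [487.0, -244.0, 79.0]), (262, [480.0, -244.0, 80.0])]
274 [(228, [500.0, -249.0, 78.0]), (240, [493.0, -249.0, 79.0]), (250, [487.0, -248.0, 79.0]), (262, [479.0, -248.0, 79.0])]
281 [(228, [500.0, -253.0, 78.0]), (240, None), (250, [487.0, -252.0, 79.0]), (262, [479.0, -252.0, 79.0])]
288 [(228, [499.0, -257.0, 76.0]), (240, [495.0, -257.0, 85.0]), (250, [495.0, -256.0, 99.0]), (262, [495.0, -255.0, 113.0])]
295 [(228, [499.0, -261.0, 77.0]), (240, [495.0, -261.0, 85.0]), (250, [495.0, -260.0, 100.0]), (262, [495.0, -259.0, 115.0])]
302 [(228, [498.0, -265.0, 75.0]), (240, [491.0, -265.0, 75.0]), (250, [495.0, -263.0, 100.0]), (262, [494.0, -262.0, 114.0])]
309 [(228, [475.0, -276.0, 9.0]), (240, [465.0, -276.0, 8.0]), (250, [457.0, -276.0, 12.0]), (262, [494.0, -266.0, 114.0])]
316 [(228, [475.0, -282.0, 8.0]), (240, [464.0, -282.0, 8.0]), (250, [455.0, -282.0, 8.0]), (262, [440.0, -283.0, -1.0])]
323 [(228, [471.0, -289.0, -1.0]), (240, [460.0, -289.0, -1.0]), (250, [451.0, -289.0, -1.0]), (262, [440.0, -289.0, -1.0])]
[ 485.80217565 -248.75454634   46.19325168] 7.219488963308442 [-3.79621703 -0.7185446  26.68933696]
```

Depth shows the fingertips actually end near z≈80, about 33 mm above the reported TCP, so they closed across the hub's top and tilted it. I'll open and re-check.

```bash
python3 -m inch '{"grip":[1,1,1,1,1,1],"travel":[[0,0,0],[0,0,0.3],[0,0,0.3],[0,0,0.3],[0,0,0.3],[0,0,0.3]],"turn":[[0,0,0],[0,0,0],[0,0,0],[0,0,0],[0,0,0],[0,0,0]]}' 40
cat >> h.py <<'E'
def wd(k,d,u,v):
    o,r=ray(k,u,v,True); z=d[v,u]; T=k['world_from_camera']
    return (o+r*z/np.dot(r,-T[:3,2])) if z>0 else np.full(3,np.nan)
def cloud(k,d):
    v,u=np.mgrid[0:420,0:560]; a=(u-k['cx'])/k['fx'];b=(v-k['cy'])/k['fy'];r=np.hypot(a,b)+1e-9;s=np.sin(r)/r
    D=np.stack([a*s,-b*s,-np.cos(r)],-1); D=D*(d/np.cos(r))[...,None]; D[d<=0]=np.nan
    T=k['world_from_camera']; return D@T[:3,:3].T+T[:3,3]
E
python3 - <<'E'
from h import *
s=manip.read_state();k=manip.calibration('wrist');p,d=manip.camera('wrist');save('w5',p);np.save('pics/w5d.npy',d)
print(s['eef_pos'],s['eef_rot'],s['wrist_force'])
C=cloud(k,d)-s['eef_pos']
# finger points: front of tool
for u in (165,175,185,192,358,365,375,385):
    print(u,[(v,C[v,u].round(0).tolist()) for v in (236,240,246,255,265,280)])
E
```

```text
clock: 5.8
eef_pos: [485.7, -248.7, 49.1]
eef_rot: [3.138, -0.005, -0.046]
wrist_force: [0.2, -0.3, 0.4]
finger_gap: 63.9
[ 485.72610064 -248.71969135   49.07294645] [ 3.1383536  -0.00487427 -0.0461957 ] [ 0.23849257 -0.27052314  0.35409486]
165 [(236, [-17.0, 98.0, -50.0]), (240, [-21.0, 99.0, -51.0]), (246, [-27.0, 100.0, -51.0]), (255, [-36.0, 102.0, -51.0]), (265, [-46.0, 104.0, -51.0]), (280, [-62.0, 106.0, -51.0])]
175 [(236, [-17.0, 89.0, -50.0]), (240, [-21.0, 89.0, -50.0]), (246, [-27.0, 90.0, -50.0]), (255, [-36.0, 92.0, -51.0]), (265, [-46.0, 93.0, -50.0]), (280, [12.0, 43.0, 89.0])]
185 [(236, [-18.0, 80.0, -51.0]), (240, [-22.0, 80.0, -52.0]), (246, [-27.0, 81.0, -50.0]), (255, [-36.0, 82.0, -50.0]), (265, [12.0, 43.0, 73.0]), (280, [11.0, 39.0, 88.0])]
192 [(236, [-18.0, 73.0, -51.0]), (240, [-22.0, 74.0, -50.0]), (246, [-28.0, 75.0, -51.0]), (255, [12.0, 42.0, 61.0]), (265, [11.0, 39.0, 73.0]), (280, [11.0, 36.0, 88.0])]
358 [(236, [-24.0, -72.0, -49.0]), (240, [-29.0, -72.0, -51.0]), (246, [-34.0, -72.0, -50.0]), (255, [8.0, -43.0, 61.0]), (265, [8.0, -40.0, 74.0]), (280, [8.0, -36.0, 88.0])]
365 [(236, [-25.0, -78.0, -50.0]), (240, [-29.0, -79.0, -50.0]), (246, [-36.0, -80.0, -52.0]), (255, [-44.0, -79.0, -50.0]), (265, [8.0, -43.0, 73.0]), (280, [7.0, -40.0, 88.0])]
375 [(236, [-26.0, -88.0, -50.0]), (240, [-29.0, -88.0, -49.0]), (246, [-36.0, -89.0, -51.0]), (255, [-44.0, -89.0, -50.0]), (265, [-54.0, -90.0, -50.0]), (280, [8.0, -44.0, 89.0])]
385 [(236, [-27.0, -98.0, -51.0]), (240, [-30.0, -97.0, -50.0]), (246, [-36.0, -98.0, -51.0]), (255, [-45.0, -99.0, -51.0]), (265, [-56.0, -100.0, -51.0]), (280, [-72.0, -101.0, -51.0])]
```

View pics/w5.png

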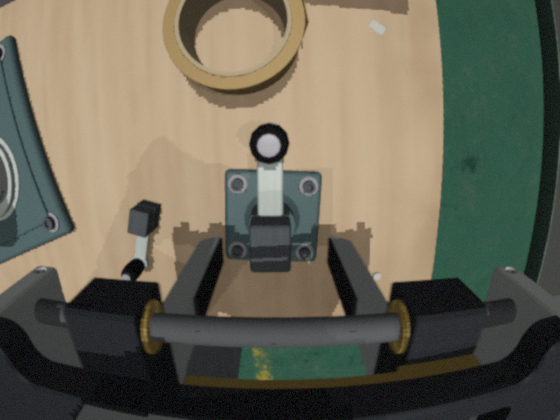

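Run:
```python
from h import *
s=manip.read_state();k=manip.calibration('wrist');d=np.load('pics/w5d.npy')
C=cloud(k,d)-s['eef_pos']
for u0,u1 in((200,222),(328,345)):
  for v in range(236,252,2):
    row=C[v,u0:u1]; m=row[:,2]>0
    print(v,[(u0+i,row[i].round(0).tolist()) for i in np.where(m)[0][[0,-1]]] if m.any() else None)
m=(C[...,2]>0)&(C[...,2]<200)
print(np.nanmin(np.where(m,C[...,2],np.nan)))
# body
for v in range(290,420,10): print(v,C[v,275].round(0),C[v,180].round(0))
```

```text
236 [(np.int64(214), [11.0, 35.0, 33.0]), (np.int64(218), [11.0, 33.0, 32.0])]
238 [(np.int64(208), [12.0, 38.0, 37.0]), (np.int64(221), [10.0, 32.0, 32.0])]
240 [(np.int64(202), [11.0, 42.0, 38.0]), (np.int64(221), [8.0, 32.0, 32.0])]
242 [(np.int64(200), [12.0, 42.0, 43.0]), (np.int64(221), [8.0, 32.0, 33.0])]
244 [(np.int64(200), [12.0, 41.0, 47.0]), (np.int64(221), [7.0, 32.0, 34.0])]
246 [(np.int64(200), [12.0, 41.0, 49.0]), (np.int64(221), [6.0, 32.0, 34.0])]
248 [(np.int64(200), [12.0, 40.0, 52.0]), (np.int64(221), [4.0, 32.0, 34.0])]
250 [(np.int64(200), [12.0, 39.0, 55.0]), (np.int64(221), [2.0, 32.0, 33.0])]
236 [(np.int64(332), [8.0, -34.0, 33.0]), (np.int64(336), [8.0, -36.0, 33.0])]
238 [(np.int64(329), [7.0, -32.0, 32.0]), (np.int64(342), [8.0, -39.0, 37.0])]
240 [(np.int64(329), [6.0, -32.0, 34.0]), (np.int64(344), [8.0, -40.0, 39.0])]
242 [(np.int64(329), [5.0, -32.0, 34.0]), (np.int64(344), [8.0, -39.0, 42.0])]
244 [(np.int64(329), [3.0, -32.0, 33.0]), (np.int64(344), [8.0, -39.0, 45.0])]
246 [(np.int64(329), [2.0, -32.0, 33.0]), (np.int64(344), [8.0, -38.0, 50.0])]
248 [(np.int64(329), [1.0, -32.0, 34.0]), (np.int64(344), [8.0, -37.0, 52.0])]
250 [(np.int64(329), [-0.0, -32.0, 34.0]), (np.int64(344), [8.0, -37.0, 54.0])]
0.2897310570251932
290 [-74.   3. -50.] [12. 39. 98.]
300 [-84.   3. -50.] [ 11.  37. 105.]
310 [-96.   4. -51.] [ 12.  35. 113.]
320 [ 28.  -1. 143.] [ 29.  23. 144.]
330 [ 27.  -1. 145.] [ 27.  23. 146.]
340 [ 24.  -1. 147.] [ 24.  24. 146.]
350 [-783.   32. -799.] [  1.  34. 124.]
360 [-839.   34. -800.] [ -2.  34. 126.]
370 [-894.   37. -798.] [ -4.  34. 128.]
380 [ 19.  -0. 156.] [ -8.  34. 130.]
390 [ 21.  -0. 161.] [ 24.  20. 164.]
400 [ 23.  -0. 166.] [ 25.  19. 168.]
410 [ 24.  -1. 169.] [ 22.  19. 168.]
```

Tips sit +33 mm above the reported TCP and the body's offset agrees, so I'll treat TCP z as 33 mm low. The crank dropped back upright (hub (270,243), knob (269,143)). Lower by 39 mm and re-grip.

```bash
python3 -m inch '{"grip":[1,1,1,1,1,1],"travel":[[-0.1,0.1,-0.5],[-0.1,0.1,-1.5],[-0.1,0.1,-2.5],[-0.1,0.1,-3.5],[-0.1,0.1,-3.9],[-0.1,0.1,-3.9]],"turn":[[0.2,0.28,0],[0.2,0.28,0],[0.2,0.28,0],[0.2,0.28,0],[0.2,0.28,0],[0.2,0.28,0]]}'
python3 - <<'E'
from h import *
s=manip.read_state();k=manip.calibration('wrist');p,d=manip.camera('wrist');save('w6',p)
print(s['eef_pos'],s['eef_rot'],s['wrist_force'])
C=cloud(k,d)
hub=C[(abs(C[...,2]-77)<3)&(abs(C[...,0]-484)<25)&(abs(C[...,1]+247)<20)]
print(len(hub),np.percentile(hub,[1,50,99],axis=0).round(1))
arm=C[(abs(C[...,2]-54)<2.5)&(C[...,0]>503)&(C[...,0]<535)&(abs(C[...,1]+247)<20)]
print(len(arm),np.median(arm,0),np.polyfit(arm[:,0],arm[:,1],1))
kn=C[(abs(C[...,2]-95)<3)&(C[...,0]>530)&(C[...,0]<565)&(abs(C[...,1]+249)<20)]
print(len(kn),kn.mean(0))
E
```

```text
clock: 6.6
eef_pos: [484.7, -247.7, 9.8]
eef_rot: [-3.141, 0.001, -0.046]
wrist_force: [-0.6, -0.2, 0.4]
finger_gap: 94.2
[ 484.6596594  -247.68678269    9.81309997] [-3.14136449e+00  5.04244926e-04 -4.62061286e-02] [-0.55038778 -0.15061957  0.43321836]
2701 [[ 469.7 -257.9   74.2]
 [ 485.9 -245.6   75.7]
 [ 499.9 -233.    77. ]]
1643 [ 518.74763947 -246.74650426   52.71789438] [-4.13312036e-02 -2.25312487e+02]
1373 [ 549.51634832 -248.28293625   95.08642202]
```

View pics/w6.png

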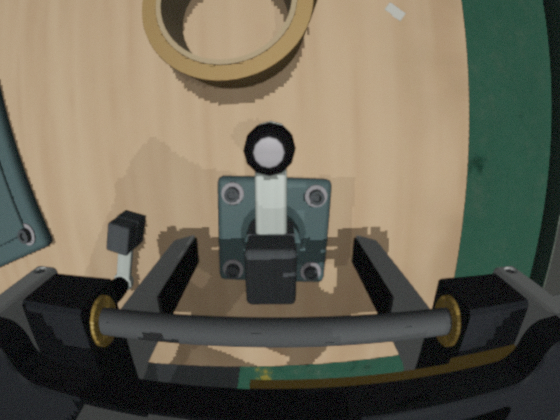

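```bash
python3 -m inch '{"grip":[-1,-1,-1,-1,-1,-1,-1],"travel":[[0,0.1,0],[0,0.15,0],[0,0.15,0],[0,0.15,0],[0,0.15,0],[0,0.15,0],[0,0.15,0]],"turn":[[0,0,0],[0,0,0],[0,0,0],[0,0,0],[0,0,0],[0,0,0],[0,0,0]]}' 40
```

```text
clock: 7.52
eef_pos: [484.8, -246.3, 10.2]
eef_rot: [3.142, -0.0, -0.046]
wrist_force: [-0.9, 5.7, 2.8]
finger_gap: 27.3
```

Gap 27 mm on the hub. Lift.

```bash
python3 -m inch '{"grip":[-1,-1,-1,-1,-1,-1,-1,-1,-1],"travel":[[0,0,0],[0,0,1],[0,0,2.5],[0,0,5],[0,0,9],[0,0,14],[0,0,19],[0,0,23],[0,0,23]],"turn":[[0,0,0],[0,0,0],[0,0,0],[0,0,0],[0,0,0],[0,0,0],[0,0,0],[0,0,0],[0,0,0]]}'
python3 - <<'E'
from h import *
s=manip.read_state();k=manip.calibration('wrist');p,d=manip.camera('wrist');save('w7',p)
print(s['eef_pos'],s['eef_rot'],s['wrist_force'],s['finger_gap'])
C=cloud(k,d)-s['eef_pos']
arm=C[(C[...,0]>18)&(C[...,0]<50)&(abs(C[...,1])<14)&(C[...,2]>35)&(C[...,2]<60)]
print(len(arm),np.median(arm,0),np.polyfit(arm[:,0],arm[:,1],1),np.polyfit(arm[:,0],arm[:,2],1))
hub=C[(abs(C[...,0])<22)&(abs(C[...,1])<12)&(C[...,2]>50)&(C[...,2]<85)];print(len(hub),np.percentile(hub,[2,50,98],axis=0))
kn=C[(C[...,2]>75)&(C[...,2]<95)&(C[...,0]>50)&(C[...,0]<85)&(abs(C[...,1])<20)];print(len(kn),np.median(kn,0))
E
```

```text
clock: 8.65
eef_pos: [485.6, -246.7, 244.0]
eef_rot: [3.139, -0.005, -0.046]
wrist_force: [0.9, -0.8, -3.4]
finger_gap: 25.5
[ 485.57884996 -246.69487508  244.00176545] [ 3.13867912 -0.00546025 -0.04619119] [ 0.88037913 -0.75924249 -3.43388579] 25.544653952072483
1747 [33.72627362 -1.12429059 42.67206056] [-0.04845965  0.43832319] [4.27410912e-03 4.24788466e+01]
3096 [[-1.50284376e+01 -1.14845768e+01  5.19218556e+01]
 [ 3.65404506e+00 -6.53946678e-02  6.54568431e+01]
 [ 1.54184839e+01  1.14389960e+01  6.67696635e+01]]
2027 [64.66768641 -2.70140375 83.79216098]
```

View pics/w7.png

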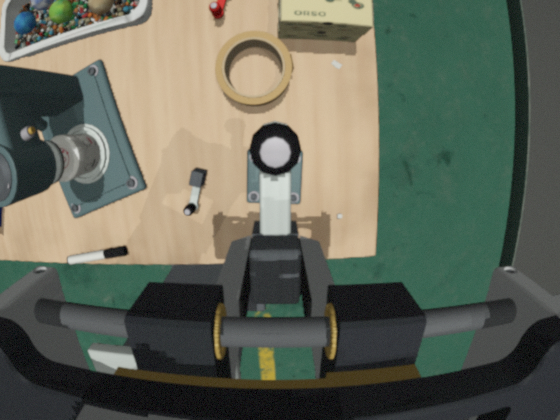

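```bash
python3 -m inch '{"grip":[-1,-1,-1,-1,-1,-1,-1,-1],"travel":[[-1,3,0],[-2,7,0],[-3.5,12,0],[-4.5,17,0],[-5.5,22,0],[-5.5,24.5,0],[-5.5,24.7,0],[-5.5,24.7,0]],"turn":[[0.17,0.3,0],[0.17,0.3,0],[0.17,0.3,0],[0.17,0.3,0],[0.17,0.3,0],[0.17,0.3,0],[0.17,0.3,0],[0.17,0.3,0]]}'
python3 - <<'E'
from h import *
s=manip.read_state();k=manip.calibration('wrist');p,d=manip.camera('wrist');save('w8',p);np.save('pics/w8d.npy',d)
print(s['eef_pos'],s['eef_rot'],s['wrist_force'],s['finger_gap'],s['joints'].round(2))
u,v=proj(k,(538,40.5,235),True);print(u,v)
u,v=int(u),int(v)
save('w8c',cv2.resize(p[v-35:v+35,u-35:u+35],None,fx=8,fy=8,interpolation=cv2.INTER_CUBIC));print(u-35,v-35)
C=cloud(k,d)
sq=C[(abs(C[...,2]-234.5)<2.5)&(np.hypot(C[...,0]-538,C[...,1]-40)<14)]
print(len(sq),sq.mean(0),np.percentile(sq,[2,98],axis=0))
sh=C[(abs(C[...,2]-217)<4)&(np.hypot(C[...,0]-538,C[...,1]-40)<60)];print(len(sh),sh.mean(0),np.percentile(sh,[1,99],axis=0))
E
```

```text
clock: 9.7
eef_pos: [429.6, 0.2, 240.5]
eef_rot: [-3.14, 0.005, -0.046]
wrist_force: [-0.9, -1.0, -2.6]
finger_gap: 25.3
[4.29625909e+02 2.00928078e-01 2.40543695e+02] [-3.14007153  0.00486248 -0.04627319] [-0.87684165 -1.00517322 -2.64149521] 25.348992545312896 [-0.09 -0.02  1.73  0.    1.44  1.53]
206.41521698142412 76.72181561895675
171 41
265 [540.10509471  39.54230714 233.48294818] [[533.81735658  33.0214016  232.19740738]
 [546.20548557  45.75291365 234.94575239]]
487 [538.86191249  37.95841993 216.34938438] [[524.98240866  25.74307898 213.02737939]
 [555.60050463  54.68928029 219.73781272]]
```

View pics/w8.png

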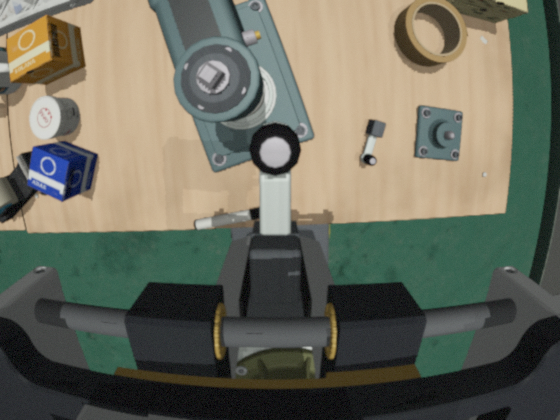

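View pics/w8c.png

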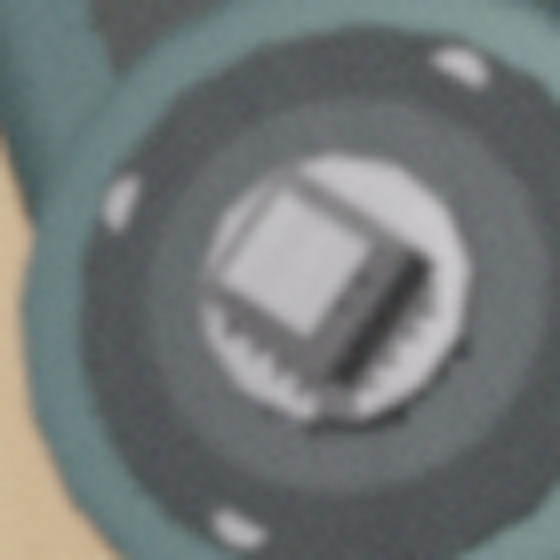

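Run:
```python
from h import *
k=manip.calibration('wrist')
f=lambda x,y,z:atz(k,171+x/8,41+y/8,z,True)
c=[(290,190),(370,245),(312,338),(222,280)]
P=np.array([f(*q,235) for q in c]);print(P.round(1),P.mean(0))
for i in range(4):
    e=P[(i+1)%4]-P[i];print(np.linalg.norm(e),np.degrees(np.arctan2(e[1],e[0]))%90)
# big ring screws & head circle centre
print('ring bright centre',f(335,285,218))
k2=manip.calibration('top');print(atz(k2,257.6,239.4,235))
print(tri(ray(k,171+298/8,41+263/8,True),ray(k2,257.6,239.4),ray(manip.calibration('scene'),281.2,202.5)))
# depth base fits
d=np.load('pics/w8d.npy');C=cloud(k,d)
sq=C[(abs(C[...,2]-233.5)<3)&(np.hypot(C[...,0]-539,C[...,1]-40)<14)]
r=cv2.minAreaRect(sq[:,:2].astype(np.float32));print(r)
```

```text
[[546.3  39.3 235. ]
 [540.9  32.7 235. ]
 [533.5  38.  235. ]
 [539.2  45.4 235. ]] [539.97889627  38.85463493 235.        ]
8.482185817936584 50.36840586875945
9.12683455412857 54.837537292709186
9.376559939651006 52.26314422114031
9.410789750687234 49.28421781276054
ring bright centre [540.17435401  38.96461675 218.        ]
[537.71169276  40.46287927 235.        ]
(array([539.76128963,  40.39824562, 228.2866469 ]), [np.float64(1.2352873488727125), np.float64(1.1517957659117533), np.float64(0.14900933996493268)])
((540.30615234375, 39.68214416503906), (13.667532920837402, 13.818524360656738), 52.38727569580078)
```

Square seen at w8 (208,74): corners give an angle of about 52° (mod 90) and a centre near (540,39). I'll turn the crank to 52°, stand off and measure again at that yaw.

```bash
python3 -m inch '{"grip":[-1,-1,-1,-1,-1,-1,-1,-1,-1],"travel":[[1,-1,0.5],[2,-2,0.5],[3,-3,0.5],[4.5,-4.5,0.5],[6,-6,0.5],[7.4,-7.2,0.5],[7.4,-7.2,0.5],[7.4,-7.2,0.5],[7.4,-7.2,0.5]],"turn":[[0,0,8],[0,0,17],[0,0,26],[0,0,35],[0,0,44],[0,0,52],[0,0,55],[0,0,55],[0,0,55]]}'
python3 - <<'E'
from h import *
s=manip.read_state();k=manip.calibration('wrist');p,d=manip.camera('wrist');save('w9',p);np.save('pics/w9d.npy',d);np.save('pics/w9k.npy',k)
print(s['eef_pos'],s['eef_rot'],s['wrist_force'],s['finger_gap'],s['joints'].round(2))
u,v=proj(k,(540,39,235),True);print(u,v)
u,v=int(u),int(v)
save('w9c',cv2.resize(p[v-35:v+35,u-35:u+35],None,fx=8,fy=8,interpolation=cv2.INTER_CUBIC));print(u-35,v-35)
C=cloud(k,d)
sq=C[(abs(C[...,2]-233.5)<3)&(np.hypot(C[...,0]-540,C[...,1]-39)<14)]
print(len(sq),cv2.minAreaRect(sq[:,:2].astype(np.float32)))
y=s['eef_rot'][2];R=np.array([[np.cos(y),np.sin(y),0],[-np.sin(y),np.cos(y),0],[0,0,1]])
L=(C-s['eef_pos'])@R.T
arm=L[(L[...,0]>18)&(L[...,0]<50)&(abs(L[...,1])<14)&(L[...,2]>35)&(L[...,2]<60)]
print('arm',len(arm),np.median(arm,0),np.polyfit(arm[:,0],arm[:,1],1))
kn=L[(L[...,2]>75)&(L[...,2]<95)&(L[...,0]>50)&(L[...,0]<85)&(abs(L[...,1])<20)];print('knob',len(kn),np.median(kn,0))
hub=L[(abs(L[...,0])<22)&(abs(L[...,1])<12)&(L[...,2]>60)&(L[...,2]<72)];print('hub',len(hub),np.percentile(hub,[1,50,99],axis=0))
E
```

```text
clock: 10.88
eef_pos: [503.6, -72.5, 245.6]
eef_rot: [-3.14, 0.005, 0.911]
wrist_force: [-0.5, 0.1, -2.7]
finger_gap: 26.0
[503.56084669 -72.48683822 245.56044506] [-3.13986389  0.00475847  0.9111108 ] [-0.48722197  0.06832858 -2.70885133] 26.017083495076783 [-0.21  0.16  1.52 -0.    1.46  0.45]
215.79175167337888 71.13307783718994
180 36
345 ((540.541259765625, 39.60578918457031), (13.575759887695312, 14.167698860168457), 52.247886657714844)
arm 1758 [3.38851681e+01 1.76764299e-02 4.23755841e+01] [-0.00881445  0.10028272]
knob 2022 [65.38027291 -0.54258215 83.1290112 ]
hub 2754 [[-15.13239213 -11.77211538  60.80384046]
 [  2.30067061  -0.07492802  65.62572584]
 [ 15.66763105  11.7152421   67.00375504]]
```

View pics/w9c.png

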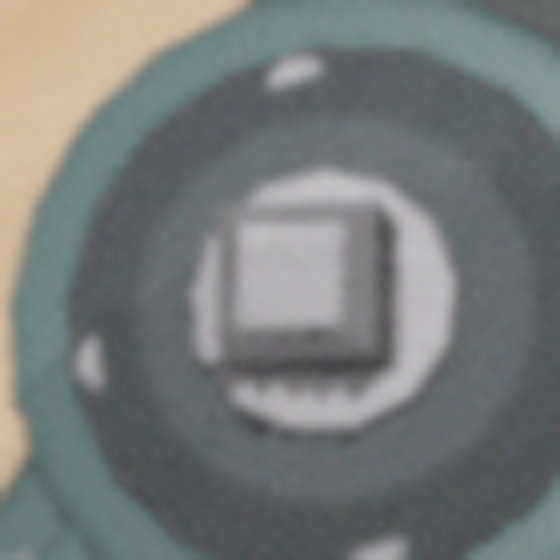

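Run:
```python
from h import *
k=np.load('pics/w9k.npy',allow_pickle=True).item()
f=lambda x,y,z:atz(k,180+(x)/8,36+(y)/8,z,True)
c=[(237,222),(342,222),(340,326),(235,326)]
P=np.array([f(*q,235) for q in c]);print(P.round(1),P.mean(0))
for i in range(4):
    e=P[(i+1)%4]-P[i];print(np.linalg.norm(e),np.degrees(np.arctan2(e[1],e[0]))%90)
c=[(220,208),(390,205),(392,368),(222,368)]
P=np.array([f(*q,231) for q in c]);print(P.round(1),P.mean(0))
print('ring',f(325,300,218))
d=np.load('pics/w9d.npy');C=cloud(k,d)
m=(np.hypot(C[...,0]-540,C[...,1]-39)<45)&(C[...,2]>200)
for z in (210,214,216,217,218,219,231,232,233,234,235,236): 
    q=C[m&(abs(C[...,2]-z)<.5)]; print(z,len(q),q.mean(0).round(1) if len(q) else '')
```

```text
[[539.9  45.9 235. ]
 [546.8  40.  235. ]
 [541.1  32.9 235. ]
 [534.2  38.8 235. ]] [540.51956691  39.40301123 235.        ]
9.054109734780198 49.21626162584958
9.094494153219975 51.22987403585827
9.05087812586858 49.497282125420185
9.138976251095418 51.24102485797918
[[539.4  48.9 231. ]
 [550.8  39.4 231. ]
 [542.1  27.9 231. ]
 [530.7  37.5 231. ]] [540.75676255  38.44394396 231.        ]
ring [540.72461626  39.15139408 218.        ]
210 512 [539.9  38.6 210. ]
214 13 [546.1  35.4 213.9]
216 110 [540.8  36.8 216. ]
217 183 [541.2  37.4 217. ]
218 57 [540.2  37.5 217.8]
219 16 [541.7  35.5 218.9]
231 59 [540.6  39.3 231. ]
232 67 [540.4  39.  232.1]
233 89 [540.7  39.7 233.1]
234 95 [540.3  39.9 233.9]
235 33 [540.2  39.4 234.8]
236 2 [538.9  39.9 235.9]
```

```bash
python3 -m inch '{"grip":[-1,-1,-1,-1,-1,-1,-1,-1],"travel":[[0.7,2.3,0.3],[1.4,4.6,0.3],[2.2,7,0.3],[3,9.2,0.3],[3.69,11.1,0.3],[3.69,11.18,0],[3.69,11.18,-1],[3.69,11.18,-2]],"turn":[[0.16,-0.25,0],[0.16,-0.25,0],[0.16,-0.25,0],[0.16,-0.25,0],[0.16,-0.25,0],[0.16,-0.25,0],[0.16,-0.25,0],[0.16,-0.25,0]]}'
python3 -m inch '{"grip":[-1,-1],"travel":[[0,0,0],[0,0,0]],"turn":[[0,0,0],[0,0,0]]}'
```

```text
clock: 11.92
eef_pos: [540.2, 38.9, 224.7]
eef_rot: [-3.141, 0.0, 0.911]
wrist_force: [0.5, 0.4, -2.3]
finger_gap: 26.2
clock: 12.18
eef_pos: [540.2, 38.6, 224.8]
eef_rot: [-3.141, 0.0, 0.91]
wrist_force: [-0.2, -0.5, -3.1]
finger_gap: 25.7
```

```bash
python3 -m inch '{"grip":[-1,-1,-1,-1,-1],"travel":[[0.03,0.06,-0.3],[0.03,0.06,-0.6],[0.03,0.06,-0.8],[0.03,0.06,-1],[0.03,0.06,-1.1]],"turn":[[0,0,0],[0,0,0],[0,0,0],[0,0,0],[0,0,0]]}'
```

```text
clock: 12.8
eef_pos: [540.5, 39.2, 213.7]
eef_rot: [-3.141, 0.0, 0.91]
wrist_force: [0.4, -0.2, -4.0]
finger_gap: 25.5
```

Underside is at about 233, already over the taper with no contact force. I'll keep going down in small steps.

```bash
python3 -m inch '{"grip":[-1,-1,-1,-1],"travel":[[0,0,-0.1],[0,0,-0.2],[0,0,-0.3],[0,0,-0.4]],"turn":[[0,0,0],[0,0,0],[0,0,0],[0,0,0]]}'
```

```text
clock: 13.3
eef_pos: [540.9, 39.5, 210.4]
eef_rot: [3.141, -0.001, 0.91]
wrist_force: [2.0, 4.2, 0.8]
finger_gap: 25.9
```

```bash
python3 -m inch '{"grip":[-1,-1,-1],"travel":[[0.02,0.04,-0.1],[0.02,0.05,-0.2],[0.02,0.05,-0.3]],"turn":[[0,0,0],[0,0,0],[0,0,0]]}'
```

```text
clock: 13.68
eef_pos: [541.0, 40.0, 207.1]
eef_rot: [3.141, -0.001, 0.91]
wrist_force: [0.3, -0.1, -1.8]
finger_gap: 25.7
```

Now past the taper, so the flats are engaged. Continue to the shoulder.

```bash
python3 -m inch '{"grip":[-1,-1,-1,-1,-1],"travel":[[0,0,-0.2],[0,0,-0.4],[0,0,-0.6],[0,0,-0.75],[0,0,-0.85]],"turn":[[0,0,0],[0,0,0],[0,0,0],[0,0,0],[0,0,0]]}'
```

```text
clock: 14.3
eef_pos: [541.0, 40.0, 198.5]
eef_rot: [3.141, -0.001, 0.91]
wrist_force: [1.1, 2.4, -0.4]
finger_gap: 25.9
```

```bash
python3 -m inch '{"grip":[-1,-1,-1],"travel":[[0,0,-0.1],[0,0,-0.2],[0,0,-0.2]],"turn":[[0,0,0],[0,0,0],[0,0,0]]}'
```

```text
clock: 14.68
eef_pos: [541.1, 40.0, 198.1]
eef_rot: [3.14, -0.002, 0.911]
wrist_force: [-4.7, 2.2, 11.4]
finger_gap: 26.1
```

Seated (11 N at the shoulder). Release and rise.

```bash
python3 -m inch '{"grip":[1,1,1,1,1,1,1,1,1],"travel":[[0,0,0.1],[0,0,0.1],[0,0,0.1],[0,0,0.1],[0,0,1],[0,0,3],[0,0,5.5],[0,0,7],[0,0,7]],"turn":[[0,0,0],[0,0,0],[0,0,0],[0,0,0],[0,0,0],[0,0,0],[0,0,0],[0,0,0],[0,0,0]]}'
cat > look.py <<'E'
from h import *
import sys
n=sys.argv[1]
s=manip.read_state();k=manip.calibration('wrist');p,d=manip.camera('wrist');save(n,p);np.save('pics/%sd.npy'%n,d)
print(s['eef_pos'].round(1),s['eef_rot'].round(4),s['wrist_force'].round(1),s['finger_gap'],s['joints'].round(2))
C=cloud(k,d);near=np.hypot(C[...,0]-540.5,C[...,1]-39.5)<95
kn=C[near&(abs(C[...,2]-283.5)<3.5)];print('knob',len(kn),kn.mean(0) if len(kn) else '')
hb=C[near&(abs(C[...,2]-265)<3)&(np.hypot(C[...,0]-540.5,C[...,1]-39.5)<24)]
print('hub',len(hb),cv2.minAreaRect(hb[:,:2].astype(np.float32)) if len(hb) else '',np.median(hb[:,2]) if len(hb) else '')
E
python3 look.py w10
```

```text
clock: 15.8
eef_pos: [541.4, 40.0, 268.9]
eef_rot: [3.139, -0.003, 0.911]
wrist_force: [-0.1, -0.2, -0.7]
finger_gap: 93.7
[541.4  40.  268.9] [ 3.1387e+00 -2.9000e-03  9.1060e-01] [-0.1 -0.2 -0.7] 93.68473455543283 [0.01 0.23 1.39 0.   1.52 0.67]
knob 611 [580.59094401  90.53346744 283.10562389]
hub 1478 ((540.883056640625, 39.67833709716797), (31.706157684326172, 25.78361701965332), 52.33864212036133) 263.7441201051933
```

View pics/w10.png

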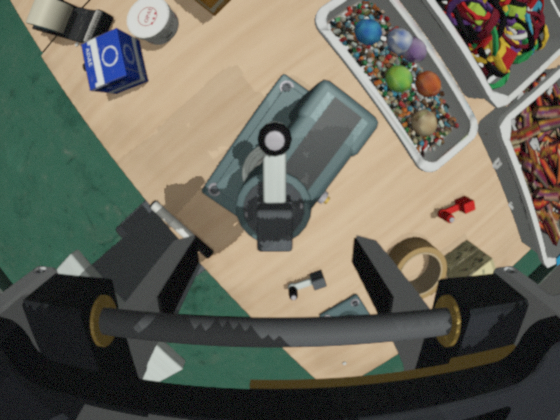

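Seated: hub top at 264 (the same −1.3 mm bias as before), hub centre (540.9,39.7), knob in picture at (275,138) → (580.6,90.5). Now onto the knob.

```bash
python3 -m inch '{"grip":[1,1,1,1,1,1,1,-1,-1,-1],"travel":[[2,2.5,0.2],[3.93,5.06,0],[3.93,5.06,-1],[3.93,5.06,-2.5],[3.93,5.06,-4],[3.93,5.06,-5.2],[3.93,5.06,-5.4],[3.93,5.06,-5.4],[3.93,5.06,-5.4],[3.93,5.06,-5.4]],"turn":[[0,0.2,0],[0,0.2,0],[0,0.2,0],[0,0.2,0],[0,0.2,0],[0,0.2,0],[0,0.2,0],[0,0.2,0],[0,0.2,0],[0,0.2,0]]}' 20
python3 -m inch '{"grip":[-1,-1,-1,-1],"travel":[[0,0,0],[0,0,0],[0,0,0],[0,0,0]],"turn":[[0,0,0],[0,0,0],[0,0,0],[0,0,0]]}' 20
python3 look.py w11
```

```text
clock: 17.1
eef_pos: [580.5, 90.7, 214.2]
eef_rot: [-3.141, -0.0, 0.911]
wrist_force: [-0.7, -0.1, 0.2]
finger_gap: 67.2
clock: 17.6
eef_pos: [580.5, 90.7, 214.2]
eef_rot: [-3.141, -0.0, 0.911]
wrist_force: [-0.0, 0.1, -0.1]
finger_gap: 27.3
[580.5  90.7 214.2] [-3.1408e+00 -1.0000e-04  9.1060e-01] [-0.   0.1 -0.1] 27.31915984210784 [0.09 0.36 1.35 0.   1.44 0.75]
knob 1197 [583.12222384  93.4934565  283.4164886 ]
hub 889 ((537.3828735351562, 34.887752532958984), (22.488544464111328, 25.59341812133789), 53.832122802734375) 263.8622227824411
```

View pics/w11.png

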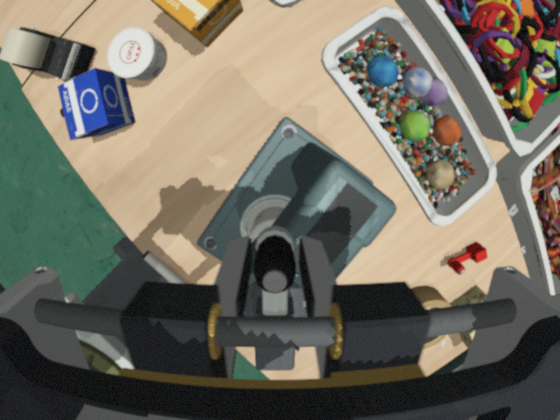

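```bash
python3 -m inch '{"grip":[-1,-1,-1],"travel":[[0,0,0],[0,0,0],[0,0,0]],"turn":[[0,0,0],[0,0,0],[0,0,0]]}' 20
cat > tab.py <<'E'
import sys,numpy as np
from h import manip
# tab.py step n : cm deltas from measured pose, along circle
cx,cy,r=540.8,39.6,65
s=manip.read_state();x,y,z=s['eef_pos']
th=np.degrees(np.arctan2(y-cy,x-cx));print('th',th.round(1),'r',np.hypot(x-cx,y-cy).round(1),'z',z.round(1),s['eef_rot'].round(4),s['finger_gap'])
F=s['wrist_force'];t=np.radians(th)
print('F',F.round(1),'resist_tang',(-(F[0]*np.sin(t)-F[1]*np.cos(t))).round(1),'rad',(F[0]*np.cos(t)+F[1]*np.sin(t)).round(1))
if len(sys.argv)>1:
  st=float(sys.argv[1]);n=int(sys.argv[2])
  print([[round(float(cx+r*np.cos(np.radians(th-st*i))-x)/10,2),round(float(cy+r*np.sin(np.radians(th-st*i))-y)/10,2),0] for i in range(1,n+1)])
E
python3 tab.py 12 10
```

```text
clock: 18.02
eef_pos: [580.5, 90.7, 214.2]
eef_rot: [-3.141, -0.0, 0.911]
wrist_force: [-0.7, 0.6, -0.2]
finger_gap: 21.7
th 52.1 r 64.7 z 214.2 [-3.1408e+00 -1.0000e-04  9.1060e-01] 21.697726153517408
F [-0.7  0.6 -0.2] resist_tang 0.9 rad 0.0
[[1.0, -0.91, 0], [1.76, -2.04, 0], [2.28, -3.3, 0], [2.51, -4.64, 0], [2.47, -5.99, 0], [2.15, -7.31, 0], [1.55, -8.54, 0], [0.72, -9.61, 0], [-0.32, -10.49, 0], [-1.52, -11.13, 0]]
```

```bash
python3 -m inch '{"grip":[-1,-1,-1,-1,-1,-1,-1,-1],"travel":[[1.0,-0.91,0],[1.76,-2.04,0],[2.28,-3.3,0],[2.51,-4.64,0],[2.47,-5.99,0],[2.15,-7.31,0],[1.55,-8.54,0],[0.72,-9.61,0]],"turn":[[0,0,0],[0,0,0],[0,0,0],[0,0,0],[0,0,0],[0,0,0],[0,0,0],[0,0,0]]}' 20
python3 tab.py 12 10
```

```text
clock: 19.02
eef_pos: [586.8, -5.5, 213.8]
eef_rot: [-3.138, -0.0, 0.911]
wrist_force: [-7.4, 9.7, -1.3]
finger_gap: 21.6
th -44.4 r 64.5 z 213.8 [-3.1383e+00 -5.0000e-04  9.1070e-01] 21.57645816576766
F [-7.4  9.7 -1.3] resist_tang 1.7 rad -12.1
[[-1.01, -0.9, 0], [-2.21, -1.53, 0], [-3.52, -1.9, 0], [-4.88, -1.98, 0], [-6.22, -1.78, 0], [-7.5, -1.31, 0], [-8.64, -0.58, 0], [-9.61, 0.37, 0], [-10.36, 1.5, 0], [-10.86, 2.77, 0]]
```

```bash
sed -i 's/cx,cy,r=.*/cx,cy,r=540.4,40.0,64.6/' tab.py; python3 tab.py 12 10
```

```text
th -44.4 r 65.0 z 213.8 [-3.1383e+00 -5.0000e-04  9.1070e-01] 21.57645816576766
F [-7.4  9.7 -1.3] resist_tang 1.7 rad -12.1
[[-1.07, -0.83, 0], [-2.27, -1.46, 0], [-3.57, -1.82, 0], [-4.92, -1.9, 0], [-6.25, -1.7, 0], [-7.52, -1.23, 0], [-8.66, -0.51, 0], [-9.62, 0.44, 0], [-10.37, 1.56, 0], [-10.87, 2.82, 0]]
```

```bash
python3 -m inch '{"grip":[-1,-1,-1,-1,-1,-1,-1,-1],"travel":[[-1.07,-0.83,0],[-2.27,-1.46,0],[-3.57,-1.82,0],[-4.92,-1.9,0],[-6.25,-1.7,0],[-7.52,-1.23,0],[-8.66,-0.51,0],[-9.62,0.44,0]],"turn":[[0,0,0],[0,0,0],[0,0,0],[0,0,0],[0,0,0],[0,0,0],[0,0,0],[0,0,0]]}' 20
python3 tab.py 12 10
python3 - <<'E'
from h import *
p,d=manip.camera('scene');save('s4',cv2.resize(p[170:310,210:330],None,fx=5,fy=4.2,interpolation=cv2.INTER_CUBIC))
E
```

```text
clock: 20.02
eef_pos: [490.0, -1.1, 214.1]
eef_rot: [-3.139, -0.0, 0.91]
wrist_force: [3.5, -0.2, 0.9]
finger_gap: 21.6
th -140.8 r 65.0 z 214.1 [-3.1393 -0.      0.9104] 21.569049630682873
F [ 3.5 -0.2  0.9] resist_tang 2.4 rad -2.6
[[-0.71, 1.16, 0], [-1.2, 2.41, 0], [-1.41, 3.75, 0], [-1.35, 5.1, 0], [-1.0, 6.4, 0], [-0.4, 7.61, 0], [0.45, 8.66, 0], [1.5, 9.51, 0], [2.7, 10.13, 0], [4.0, 10.49, 0]]
```

View pics/s4.png

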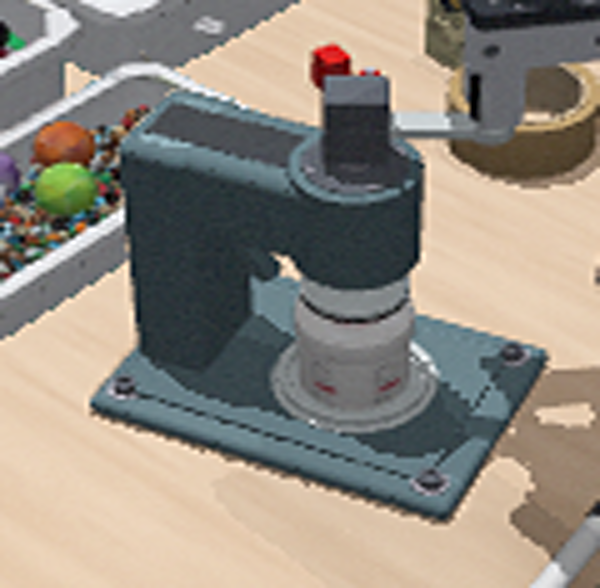

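The crank is seated and following the hand; the foot is close to the lid. Continue in smaller arcs with force checks.

```bash
python3 -m inch '{"grip":[-1,-1,-1,-1,-1],"travel":[[-0.71,1.16,0],[-1.2,2.41,0],[-1.41,3.75,0],[-1.35,5.1,0],[-1.0,6.4,0]],"turn":[[0,0,0],[0,0,0],[0,0,0],[0,0,0],[0,0,0]]}' 20
python3 tab.py 12 6
```

```text
clock: 20.7
eef_pos: [479.7, 64.8, 214.2]
eef_rot: [-3.139, -0.0, 0.911]
wrist_force: [6.4, -3.9, -0.5]
finger_gap: 21.6
th 157.7 r 65.6 z 214.2 [-3.1391e+00 -3.0000e-04  9.1120e-01] 21.564269047114234
F [ 6.4 -3.9 -0.5] resist_tang 1.2 rad -7.4
[[0.73, 1.15, 0], [1.6, 2.18, 0], [2.67, 3.01, 0], [3.89, 3.6, 0], [5.2, 3.92, 0], [6.55, 3.96, 0]]
```

```bash
python3 -m inch '{"grip":[-1,-1,-1,-1,-1],"travel":[[0.73,1.15,0],[1.6,2.18,0],[2.67,3.01,0],[3.89,3.6,0],[5.2,3.92,0]],"turn":[[0,0,0],[0,0,0],[0,0,0],[0,0,0],[0,0,0]]}' 20
python3 tab.py 12 6
python3 - <<'E'
from h import *
p,d=manip.camera('scene');save('s5',cv2.resize(p[170:310,210:330],None,fx=5,fy=4.2,interpolation=cv2.INTER_CUBIC))
E
```

```text
clock: 21.32
eef_pos: [532.3, 105.2, 214.1]
eef_rot: [-3.138, -0.001, 0.912]
wrist_force: [-2.1, -0.1, 1.5]
finger_gap: 21.7
th 97.1 r 65.7 z 214.1 [-3.1381e+00 -7.0000e-04  9.1190e-01] 21.68100529834734
F [-2.1 -0.1  1.5] resist_tang 2.1 rad 0.1
[[1.36, -0.08, 0], [2.69, -0.34, 0], [3.93, -0.87, 0], [5.04, -1.64, 0], [5.96, -2.63, 0], [6.66, -3.78, 0]]
```

View pics/s5.png

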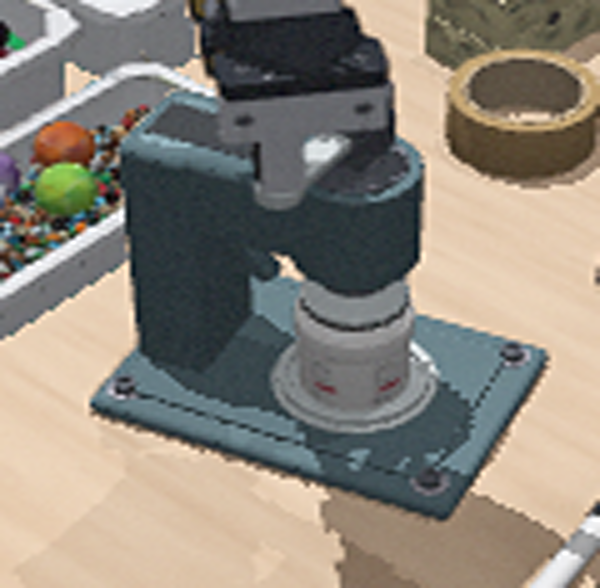

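Run:
```python
import cv2
a=cv2.imread('pics/scene0.png')[170:310,210:330]
a=cv2.resize(a,None,fx=5,fy=4.2,interpolation=cv2.INTER_CUBIC)
L=[cv2.resize(i[240:440,250:460],(260,500),interpolation=cv2.INTER_CUBIC) for i in (a,cv2.imread('pics/s4.png'),cv2.imread('pics/s5.png'))]
cv2.imwrite('pics/cmp.png',cv2.hconcat(L))
```

```text
(no output)
```

View pics/cmp.png

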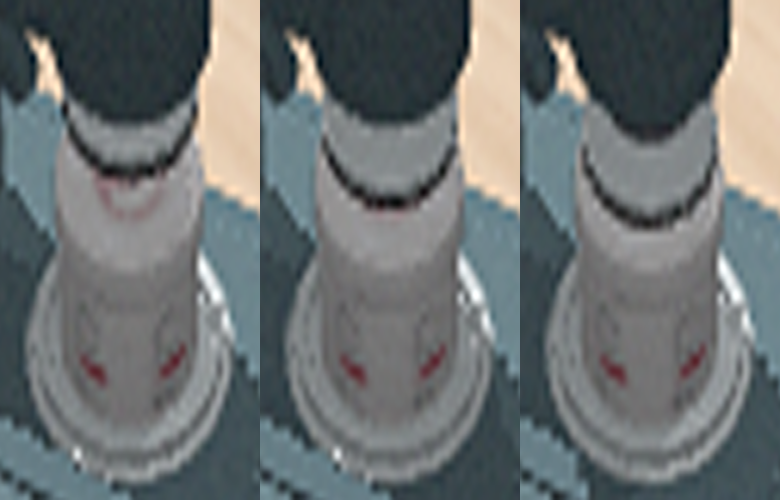

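Foot visibly descending (dark ring 180→208→228 in the comparison) with lid rim still showing, so not yet in contact. Continue.

```bash
python3 -m inch '{"grip":[-1,-1,-1,-1,-1],"travel":[[1.36,-0.08,0],[2.69,-0.34,0],[3.93,-0.87,0],[5.04,-1.64,0],[5.96,-2.63,0]],"turn":[[0,0,0],[0,0,0],[0,0,0],[0,0,0],[0,0,0]]}' 20
python3 tab.py 12 6
python3 - <<'E'
from h import *
p,d=manip.camera('scene');save('s6',p)
E
```

```text
clock: 22.0
eef_pos: [593.6, 78.2, 213.8]
eef_rot: [-3.138, -0.001, 0.912]
wrist_force: [-3.1, 0.3, 2.3]
finger_gap: 21.8
th 35.7 r 65.5 z 213.8 [-3.1384e+00 -8.0000e-04  9.1160e-01] 21.779341876719634
F [-3.1  0.3  2.3] resist_tang 2.0 rad -2.3
[[0.6, -1.22, 0], [1.01, -2.51, 0], [1.14, -3.86, 0], [0.99, -5.2, 0], [0.57, -6.48, 0], [-0.11, -7.65, 0]]
```

```bash
python3 -m inch '{"grip":[-1,-1,-1,-1,-1],"travel":[[0.6,-1.22,0],[1.01,-2.51,0],[1.14,-3.86,0],[0.99,-5.2,0],[0.57,-6.48,0]],"turn":[[0,0,0],[0,0,0],[0,0,0],[0,0,0],[0,0,0]]}' 20
python3 tab.py 12 6
python3 - <<'E'
from h import *
p,d=manip.camera('scene');save('s7',p)
L=[cv2.resize(cv2.imread('pics/%s.png'%n)[225:280,258:305],(260,500),interpolation=cv2.INTER_CUBIC) for n in ('scene0','s6','s7')]
cv2.imwrite('pics/cmp2.png',cv2.hconcat(L))
E
```

```text
clock: 22.68
eef_pos: [599.1, 11.6, 213.3]
eef_rot: [-3.137, 0.0, 0.911]
wrist_force: [-8.3, 7.0, 2.9]
finger_gap: 21.8
th -25.8 r 65.2 z 213.3 [-3.1368e+00  1.0000e-04  9.1060e-01] 21.758209078279933
F [-8.3  7.   2.9] resist_tang 2.6 rad -10.5
[[-0.76, -1.12, 0], [-1.7, -2.1, 0], [-2.82, -2.86, 0], [-4.07, -3.37, 0], [-5.4, -3.6, 0], [-6.75, -3.56, 0]]
```

View pics/cmp2.png

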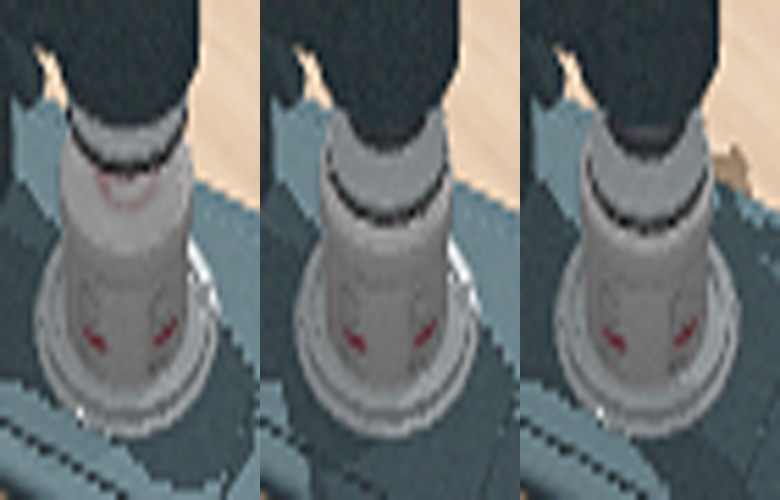

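```bash
python3 -m inch '{"grip":[-1,-1,-1,-1],"travel":[[-0.8,-1.1,0],[-1.75,-2.05,0],[-2.87,-2.8,0],[-4.1,-3.3,0]],"turn":[[0,0,0],[0,0,0],[0,0,0],[0,0,0]]}' 20
python3 tab.py 12 5
python3 - <<'E'
from h import *
p,d=manip.camera('scene');save('s8',p)
L=[cv2.resize(cv2.imread('pics/%s.png'%n)[225:280,258:305],(260,500),interpolation=cv2.INTER_CUBIC) for n in ('s6','s7','s8')]
cv2.imwrite('pics/cmp3.png',cv2.hconcat(L))
E
```

```text
clock: 23.22
eef_pos: [556.9, -22.9, 213.4]
eef_rot: [-3.137, 0.0, 0.91]
wrist_force: [1.7, 4.5, 3.0]
finger_gap: 21.6
th -75.3 r 65.0 z 213.4 [-3.1366  0.      0.9096] 21.58455896420239
F [1.7 4.5 3. ] resist_tang 2.8 rad -3.9
[[-1.35, -0.16, 0], [-2.69, -0.08, 0], [-4.0, 0.28, 0], [-5.2, 0.9, 0], [-6.24, 1.75, 0]]
```

View pics/cmp3.png

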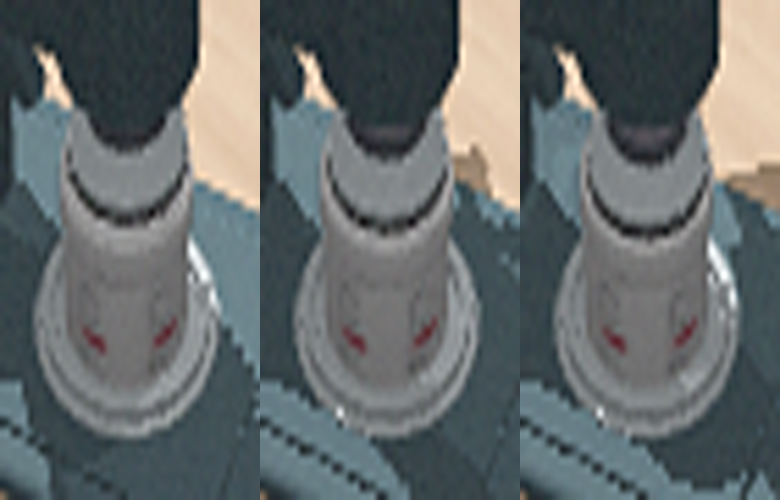

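```bash
cat > foot.py <<'E'
from h import *
k=manip.calibration('scene');T=k['world_from_camera'][:3,3]
ax=np.array([540.5,39.7]);u=T[:2]-ax;u/=np.linalg.norm(u)
for r,z in [(29,105),(29,100),(29,90),(29,85),(29,80),(29,77),(32,85),(32,80),(32,77),(32,20)]: print(r,z,np.round(proj(k,[*(ax+u*r),z]),1))
c=int(round(proj(k,[*(ax+u*29),80])[0]));print('col',c)
import glob
for n in ('scene0','s6','s7','s8','s9','s10','s11','s12'):
    try: g=cv2.cvtColor(cv2.imread('pics/%s.png'%n),cv2.COLOR_BGR2GRAY)[:,c-1:c+2].mean(1)
    except Exception: continue
    print(n,g[236:262].astype(int).tolist())
E
python3 foot.py
```

```text
29 105 [280.9 245.8]
29 100 [280.9 247.1]
29 90 [280.9 249.8]
29 85 [280.9 251.1]
29 80 [280.9 252.4]
29 77 [280.9 253.2]
32 85 [280.9 251.9]
32 80 [280.9 253.2]
32 77 [280.9 254. ]
32 20 [280.8 268.2]
col 281
scene0 [48, 49, 49, 118, 140, 145, 104, 45, 94, 145, 145, 126, 137, 145, 147, 147, 146, 121, 116, 113, 108, 118, 119, 116, 114, 116]
s6 [53, 49, 52, 54, 46, 79, 137, 132, 135, 135, 138, 138, 79, 63, 152, 147, 145, 119, 118, 113, 107, 118, 118, 116, 115, 115]
s7 [50, 47, 51, 77, 57, 44, 83, 137, 133, 134, 135, 139, 128, 71, 74, 151, 146, 121, 118, 112, 110, 118, 116, 117, 117, 115]
s8 [51, 49, 51, 76, 77, 57, 40, 107, 137, 135, 135, 136, 142, 110, 49, 110, 149, 121, 116, 113, 110, 118, 118, 116, 115, 114][ WARN:0@0.507] global loadsave.cpp:275 findDecoder imread_('pics/s9.png'): can't open/read file: check file path/integrity
[ WARN:0@0.507] global loadsave.cpp:275 findDecoder imread_('pics/s10.png'): can't open/read file: check file path/integrity
[ WARN:0@0.507] global loadsave.cpp:275 findDecoder imread_('pics/s11.png'): can't open/read file: check file path/integrity
[ WARN:0@0.507] global loadsave.cpp:275 findDecoder imread_('pics/s12.png'): can't open/read file: check file path/integrity
```

Lid rim edge still at row 252.6 (unchanged); foot ring at 250–251, i.e. foot underside z≈85 against lid top ≈82.5. Contact should come soon.

```bash
python3 -m inch '{"grip":[-1,-1,-1,-1,-1],"travel":[[-1.35,-0.14,0],[-2.69,-0.05,0],[-3.97,0.32,0],[-5.15,0.95,0],[-6.2,1.8,0]],"turn":[[0,0,0],[0,0,0],[0,0,0],[0,0,0],[0,0,0]]}' 20
python3 tab.py 12 5
python3 - <<'E'
from h import *
p,d=manip.camera('scene');save('s9',p)
E
python3 foot.py 2>/dev/null | grep -E '^s[89]'
```

```text
clock: 23.9
eef_pos: [493.2, -5.2, 213.6]
eef_rot: [-3.137, 0.001, 0.909]
wrist_force: [4.1, -0.9, 2.7]
finger_gap: 21.6
th -136.2 r 65.4 z 213.6 [-3.1371e+00  1.0000e-03  9.0920e-01] 21.599421198496334
F [ 4.1 -0.9  2.7] resist_tang 3.5 rad -2.3
[[-0.77, 1.12, 0], [-1.36, 2.34, 0], [-1.68, 3.65, 0], [-1.72, 5.0, 0], [-1.48, 6.33, 0]]
s8 [51, 49, 51, 76, 77, 57, 40, 107, 137, 135, 135, 136, 142, 110, 49, 110, 149, 121, 116, 113, 110, 118, 118, 116, 115, 114]
s9 [49, 49, 50, 73, 85, 75, 54, 40, 115, 137, 134, 136, 139, 139, 90, 60, 155, 120, 118, 113, 108, 115, 118, 117, 116, 114]
```

```bash
python3 -m inch '{"grip":[-1,-1,-1,-1],"travel":[[-0.74,1.12,0],[-1.3,2.34,0],[-1.62,3.65,0],[-1.66,5.0,0]],"turn":[[0,0,0],[0,0,0],[0,0,0],[0,0,0]]}' 20
python3 tab.py 12 5
python3 - <<'E'
from h import *
p,d=manip.camera('scene');save('s10',p)
E
python3 foot.py 2>/dev/null | grep -E '^s(9|10)'; python3 tab.py|head -2
```

```text
clock: 24.45
eef_pos: [475.1, 46.0, 213.8]
eef_rot: [-3.136, 0.002, 0.91]
wrist_force: [0.4, -3.9, 4.9]
finger_gap: 21.7
th 174.8 r 65.6 z 213.8 [-3.1361e+00  2.1000e-03  9.0990e-01] 21.650963506931593
F [ 0.4 -3.9  4.9] resist_tang 3.9 rad -0.8
[[0.36, 1.32, 0], [0.89, 2.56, 0], [1.67, 3.66, 0], [2.66, 4.58, 0], [3.83, 5.27, 0]]
s9 [49, 49, 50, 73, 85, 75, 54, 40, 115, 137, 134, 136, 139, 139, 90, 60, 155, 120, 118, 113, 108, 115, 118, 117, 116, 114]
s10 [53, 49, 51, 74, 85, 83, 67, 51, 46, 141, 134, 136, 138, 143, 118, 57, 86, 144, 120, 116, 113, 112, 117, 117, 115, 115]
th 173.7 r 65.5 z 213.8 [-3.1362e+00  1.3000e-03  9.1050e-01] 21.47759464301202
F [-5.  -1.3  8.2] resist_tang 1.8 rad 4.8
```

Lid is now sliding (rim edge 252.6→253.6). Continue in small arcs.

```bash
python3 -m inch '{"grip":[-1,-1,-1,-1],"travel":[[0.36,1.32,0.04],[0.87,2.56,0.05],[1.64,3.66,0.05],[2.63,4.58,0.05]],"turn":[[-0.1,-0.15,0],[-0.1,-0.15,0],[-0.1,-0.15,0],[-0.1,-0.15,0]]}' 20
python3 tab.py 12 5
python3 - <<'E'
from h import *
p,d=manip.camera('scene');save('s11',p)
E
python3 foot.py 2>/dev/null | grep -E '^s(9|10|11)'; python3 tab.py|head -2
```

```text
clock: 25.0
eef_pos: [502.1, 93.4, 214.1]
eef_rot: [-3.139, 0.002, 0.911]
wrist_force: [1.2, -6.8, 0.8]
finger_gap: 21.4
th 125.6 r 65.7 z 214.1 [-3.1393e+00  1.9000e-03  9.1070e-01] 21.428163294727444
F [ 1.2 -6.8  0.8] resist_tang 3.0 rad -6.2
[[1.24, 0.58, 0], [2.53, 0.99, 0], [3.87, 1.12, 0], [5.21, 0.97, 0], [6.49, 0.54, 0]]
s9 [49, 49, 50, 73, 85, 75, 54, 40, 115, 137, 134, 136, 139, 139, 90, 60, 155, 120, 118, 113, 108, 115, 118, 117, 116, 114]
s10 [53, 49, 51, 74, 85, 83, 67, 51, 46, 141, 134, 136, 138, 143, 118, 57, 86, 144, 120, 116, 113, 112, 117, 117, 115, 115]
s11 [50, 47, 50, 75, 83, 82, 84, 56, 46, 76, 138, 135, 134, 139, 143, 98, 33, 129, 134, 120, 116, 112, 112, 118, 115, 116]
th 124.7 r 65.7 z 213.9 [-3.1395e+00  1.5000e-03  9.1090e-01] 21.44750838270251
F [-0.3 -1.8  2. ] resist_tang 1.2 rad -1.3
```

```bash
python3 -m inch '{"grip":[-1,-1,-1,-1],"travel":[[1.22,0.57,0],[2.5,0.97,0],[3.85,1.1,0],[5.2,0.94,0]],"turn":[[-0.1,-0.1,0],[-0.1,-0.1,0],[-0.1,-0.1,0],[-0.1,-0.1,0]]}' 20
python3 tab.py 12 5
python3 - <<'E'
from h import *
p,d=manip.camera('scene');save('s12',p)
E
python3 foot.py 2>/dev/null | grep -E '^s(10|11|12)'; python3 tab.py|head -2
```

```text
clock: 25.55
eef_pos: [555.3, 104.0, 213.7]
eef_rot: [-3.14, 0.002, 0.911]
wrist_force: [-6.0, -1.9, 3.2]
finger_gap: 21.6
th 76.9 r 65.7 z 213.7 [-3.1404e+00  2.2000e-03  9.1140e-01] 21.56750575459907
F [-6.  -1.9  3.2] resist_tang 5.4 rad -3.2
[[1.25, -0.55, 0], [2.41, -1.25, 0], [3.39, -2.17, 0], [4.17, -3.28, 0], [4.69, -4.52, 0]]
s10 [53, 49, 51, 74, 85, 83, 67, 51, 46, 141, 134, 136, 138, 143, 118, 57, 86, 144, 120, 116, 113, 112, 117, 117, 115, 115]
s11 [50, 47, 50, 75, 83, 82, 84, 56, 46, 76, 138, 135, 134, 139, 143, 98, 33, 129, 134, 120, 116, 112, 112, 118, 115, 116]
s12 [50, 52, 50, 76, 84, 83, 81, 79, 59, 38, 101, 139, 137, 138, 145, 105, 33, 132, 134, 120, 117, 111, 111, 119, 117, 116]
th 76.0 r 65.7 z 213.5 [-3.1406e+00  1.8000e-03  9.1090e-01] 21.307078099658852
F [-1.8  2.7  5.6] resist_tang 2.4 rad 2.2
```

Lid and ring edges have stopped moving (s11 = s12) while the ram went on. Moving resistance was 5.4 N and stopped 2.4 N, so about 55–60 N with the lid home. Release and rise.

```bash
python3 -m inch '{"grip":[1,1,1,1,1,1,1,1,1,1],"travel":[[0,0,0],[0,0,0],[0,0,0],[0,0,0],[0,0,0],[0,0,1],[0,0,3],[0,0,6],[0,0,9],[0,0,9]],"turn":[[0,0,0],[0,0,0],[0,0,0],[0,0,0],[0,0,0],[0,0,0],[0,0,0],[0,0,0],[0,0,0],[0,0,0]]}' 20
python3 look.py w13
```

```text
clock: 26.85
eef_pos: [556.9, 103.8, 306.2]
eef_rot: [3.139, -0.001, 0.911]
wrist_force: [0.1, 0.2, 0.1]
finger_gap: 93.8
[556.9 103.8 306.2] [ 3.1394e+00 -1.3000e-03  9.1100e-01] [0.1 0.2 0.1] 93.8477787952715 [ 0.12  0.28  1.25 -0.    1.62  0.78]
knob 372 [555.68295843 104.95375312 283.09236772]
hub 899 ((540.7725219726562, 40.31114959716797), (33.162384033203125, 26.078744888305664), 75.54007720947266) 263.83376853570434
```

View pics/w13.png

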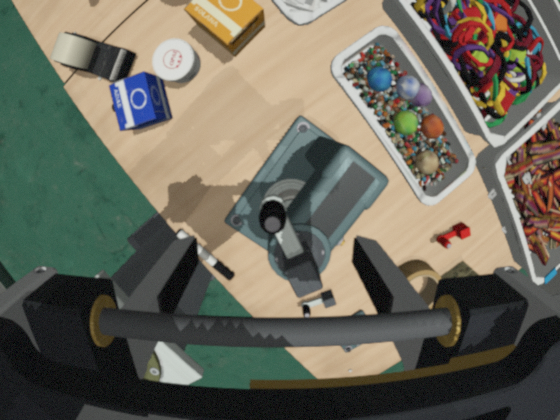

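Run:
```python
from h import *
p,d=manip.camera('scene');save('s13',p)
a=cv2.resize(p[170:310,215:325],(470,600),interpolation=cv2.INTER_CUBIC);save('s13c',a)
c=281;g=cv2.cvtColor(p,cv2.COLOR_RGB2GRAY)[:,c-1:c+2].mean(1);print(g[236:262].astype(int).tolist())
print(manip.read_state()['wrist_force'])
for l in ('orange_carton','blue_carton'): print([(np.round(r['bbox']),round(r['p'],2)) for r in manip.look_for('scene',l)][:2])
```

```text
[53, 51, 49, 75, 84, 82, 85, 79, 57, 41, 91, 138, 137, 139, 143, 103, 34, 132, 134, 120, 115, 113, 113, 118, 116, 115]
[-0.0099402  -0.126718   -0.76053462]
[(array([145., 271., 196., 324.]), 0.78)]
[(array([206., 311., 245., 366.]), 0.56)]
```

View pics/s13c.png

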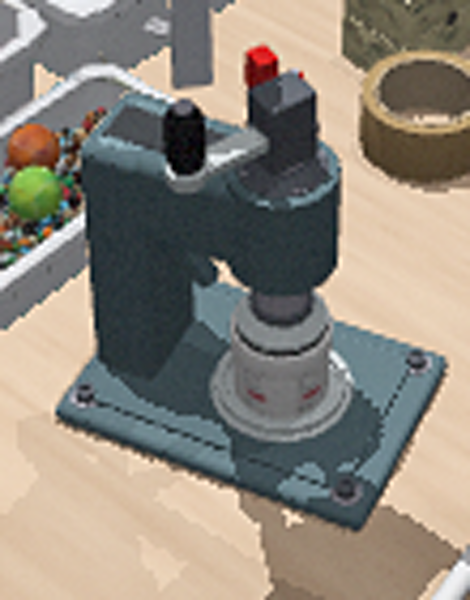

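Crank seated (hub at about (283,120), knob at (183,135) in the crop), tub upright in the nest, lid closed under the foot with its edges where they were before release. The cartons' boxes are unchanged and the hand is clear, so I'm handing in.

```bash
python3 -c "
from cell import manip
print(manip.sign_off(), manip.read_state()['clock'])"
```

```text
the job is handed in; nothing more can be done
the job is handed in; nothing more can be done
```

I fitted the large dark crank fully down on the press shaft, wound it about 1.9 turns clockwise by its knob, let go and handed in at about 27 s; no verdict was reported. I aligned the crank with the square by camera at about 52° and felt it down with under 12 N.

**Last checks**
- **Lid:** its edges stopped moving between the last two arcs while the ram went on down, so it is home. They looked the same after release.
- **Load on the lid:** I put it at about 45–60 N. The knob resisted with 5.4 N moving and 2.4 N stopped. This is inferred from the knob forces and the spring travel, not measured directly.
- **Crank:** it stayed at about 76° after release, with the hub top at 264 mm against a nominal 265 mm and within about 1 mm of the axis.
- **Tub, cartons and hand:** the tub stands in its nest, the cartons have not moved, and the hand is clear and touching nothing.

**What disagreed or went wrong**
- **Fingertip position:** the wrist camera's depth showed the fingertips about 33 mm above the reported TCP. Because of this the first grasp closed over the top of the hub and tilted the crank on its post; I released it, allowed for the offset and re-gripped.
- **Side forces:** they reached 12 N at the knob while winding, because the circle I followed was slightly off centre.

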